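# Stand the fallen post and hold the gauge on it

### The job

One of the three steel posts on the plywood board has fallen over: stand it upright on its foot in the middle of the empty rubber pad, in line with its neighbours, and let go of it. Then take the hand gauge out of its wooden holder and, holding the gauge upright, set its spring tip on the dark centre mark on top of that post, pressing gently until the tip is about half-way in. Finish like that, still holding the gauge on the mark, and leave everything else undisturbed.

Things in the scene. Friction and masses are not known exactly. Their poses are not given: they have to be found in the camera images.
- tipped_mid (a point): The fallen steel post: square foot plate 60 x 60 x 12 mm, round shaft 24 mm in diameter on its middle, 85 mm tall in all, about 0.5 kg. The point is on the shaft's axis, half-way up (42.5 mm above the foot's underside); z runs along the shaft away from the foot, x and y are square to the foot's sides. It rights itself when stood to within about 0.7 rad of upright (centre of mass 25 mm above the foot's underside)
- tipped_mark (a point): The dark centre mark, 6 mm across, in the middle of the fallen post's 24 mm top face (85 mm above the foot's underside); z axis along the shaft, outwards
- tipped: The same fallen post, its origin in the middle of the foot's underside, z along the shaft. At the start it lies with its shaft roughly towards the robot, foot on the far side, resting on the foot's edge (local -x side down) and on the rim of the shaft's end; the shaft's axis dips 0.24 rad towards its free end
- post_b_mid (a point): A standing neighbour, the same kind of steel post: square foot plate 60 x 60 x 12 mm, round shaft 24 mm in diameter on its middle, 85 mm tall in all, about 0.5 kg; point half-way up its axis. Leave it alone
- post_c_mid (a point): The other standing neighbour, the same kind of steel post: square foot plate 60 x 60 x 12 mm, round shaft 24 mm in diameter on its middle, 85 mm tall in all, about 0.5 kg; point half-way up its axis. Leave it alone
- pad1 (a point): Middle of the middle one of three black rubber pads, 90 x 90 mm, 120 mm apart in a row, flush with the top of a fixed plywood board (390 x 220 mm, top 18 mm above the table). x axis to the board's far side, y along the row. A 14 mm high strip runs along the board's far edge, 87 mm behind the row's line. Two pads carry the neighbours; the one by which the fallen post lies is empty
- pad0 (a point): Middle of the right-hand (-y) rubber pad, same axes
- pad2 (a point): Middle of the left-hand (+y) rubber pad, same axes
- gauge_grip (a point): The hand gauge, standing upright in its holder: round grey barrel 36 mm in diameter and 90 mm long with black bands; the point is the barrel's centre, z axis along the gauge, upwards. Below the barrel is a steel nose 16 mm in diameter and 35 mm long, and out of it the spring tip. About 0.18 kg
- gauge_tip (a point): The end of the gauge's spring tip, a steel pin 8 mm in diameter with a round end that stands 20 mm out of the nose when free; 100 mm below the barrel's centre then
- gauge: The same gauge, its origin on its axis at the lower end of the nose (80 mm below the barrel's centre), z upwards
- plunger (a joint): How far the spring tip is pushed in, m: 0 free, 0.009 fully in. It gives way from 1 N and takes 0.5 N more for each mm (about 3.3 N half-way)
- holder: The gauge's holder: fixed wooden block 80 x 80 mm, 70 mm tall, origin in the middle of its underside. The gauge hangs in its 25 mm through-hole with the barrel's lower shoulder on the block; lift the gauge straight up by 60 mm or more to clear it
- spray_p (a point): Bystander: aluminium spray can, 52 mm in diameter, 150 mm tall, beyond the row on the left; leave it where it is
- carton_p (a point): Bystander: cardboard box 100 x 70 x 60 mm, beyond the row on the right; leave it where it is
- driver_p (a point): Bystander: screwdriver lying on the table at the near right; leave it where it is
- spanner_p (a point): Bystander: spanner lying on the table at the far left; leave it where it is
- collar_p (a point): Bystander: steel ring 44 mm in diameter, 18 mm high, on the table at the near left; leave it where it is
Things that resemble listed ones, but are neither listed nor needed, are in the scene too. Leave any green or purple look-alike of the tipped alone. Leave any blue or red look-alike of the holder alone.

How it is judged:
By the outcome, as a careful person would: the job done as asked, in the order asked, and still so for the second after the job is handed in, while the arm keeps its last pose, push and grip.
It also fails if it takes over 58 s, if anything falls off the work surface, if the arm or the gripper's body presses on something with over 40 N, if the wrist force passes 120 N, or if a joint passes its speed limit or range.

### The arm

A 6-joint arm with a two-finger parallel gripper is mounted at the origin on the work surface. World frame = base frame: x ahead of the robot, y to its left, z up, the work surface at z = 0. Lengths are in mm, angles in rad, forces in N, time in s.
With the tool pointing down it reaches from about 250 to 775 mm from the base axis. Payload 4 kg.
Tool frame: the origin (TCP) lies at the very end of the fingers, on their centre line; the grasp point (between the pads) lies 19 mm behind it; z points along the fingers, x is the direction in which the jaws open and shut, and the axes are right-handed (so a half turn about z gives the same grasp; the last joint's range is limited). The gripper opens to 94 mm and grips with 3 to 60 N. Pads are 16 mm wide; open, the fingers measure 119 mm over their backs; the gripper's body (75 mm by 177 mm) begins 78 mm behind the grasp point.
Start: joints at [-1.232, 0.087, 1.371, -0, 1.684, -0.103], TCP at [235.162, -497.211, 205.506] pointing down, gripper open.
Joint ranges: [-3.1, 3.1], [-0.76, 2.03], [0.27, 2.55], [-1.08, 4.22], [0.17, 2.65], [-2.57, 2.57]. Speed limits (rad/s): [2.79, 2.79, 3.14, 3.14, 3.14, 3.14].

### API

Orientations are given as a unit quaternion [x, y, z, w].
In Python, from station import get_obs, snapshot, workorder gives the robot as it stands. The module is installed in compiled form; this text tells all that it offers.
- The arm moves only by the shell command python3 -m crank 'ROWS' [FORCE]. ROWS is JSON, a list of rows, each a list of 3 entries, a list of its own where there are three numbers: the turn, a rotation vector about the tool's x, y, z in rad, then the shift along the tool's x, y, z in mm, then the closure, from 0 (fully open) to 1 (shut). A call has 1 to 8 rows; each row shifts and turns the commanded pose from where the row before left it, along the tool's axes as they then stand; what a row does not reach is not made up. A row lasts 1/8 s, in which the tool goes at most 62.5 mm and 10.7 degrees, less where a joint would pass 70% of its speed; a pose out of reach is approached as far as the arm can. A call with a gripper value outside its range is refused whole. The fingers move at their own pace and stop on an object; FORCE is the grip in N (left out, the last holds). Time passes only in rows, so rows that do not move let the fingers close. It gives the time, the measured TCP pose, the force and the opening at its end, in the units of the state.
- get_obs(): the state, without advancing time (a new reading comes with each control period).
- snapshot(name): name is "scene" or "top" or "wrist"; returns a dict with "color" (480x640x3 uint8, red, green, blue), "camera_matrix" (3x3 intrinsics, pixels), "dist_coeffs" ([k1, k2, p1, p2, k3] as OpenCV has them; the pictures are not rectified), "R" (3x3) and "t" (3): a world point X has camera coordinates R X + t. Camera axes: x right, y down, z forward; pixel columns grow to the right and rows downward; lengths in mm; the calibration is good to about 2 mm. A picture is of the moment at which its call begins. There is no depth.
- workorder.sign_off(): hands the job in, once; it reports no verdict.
The state is a dict: "time_s": time; "q": joint angles; "qd": joint speeds; "joint_torque": joint torques, N m; "position": TCP position; "tcp_rot": TCP orientation; "wrist_force": force on the tool from outside, world axes, zero at the start; "moment": the same for the moment, N m; "gripper_width": opening from 0.0 (shut) to 1.0 (fully open).
Only numpy, scipy, OpenCV 4.12 (cv2) and the standard library are available. Lean on these libraries where they do the work, as an engineer would, in place of code of your own. Each camera call takes 0.05 s, during which the arm holds its last target.

## Working session

There is one attempt and no reset: what is moved stays moved. The work goes in short steps, Python scripts to look and compute and a shell command to move; the robot and the scene stay as the last step left them, time stands still between calls to the robot, and variables do not carry over. Pictures are saved under pics/ and viewed, and the job is handed in when it is done.

```bash
mkdir -p pics; ls; python3 - <<'E'
from station import get_obs, snapshot
import cv2
print(get_obs())
for n in ["scene","top","wrist"]:
    s=snapshot(n); cv2.imwrite(f"pics/{n}0.png",s["color"][:,:,::-1])
    print(n,s["camera_matrix"],s["dist_coeffs"],s["R"],s["t"])
E
```

```text
pics
{'time_s': 0.0, 'q': array([-1.23209255e+00,  8.79561240e-02,  1.37223599e+00,  1.16863866e-05,
        1.68358000e+00, -1.03114565e-01]), 'qd': array([-0.00090632,  0.00067785, -0.00132572,  0.00025134, -0.00061414,
       -0.00031635]), 'joint_torque': array([-2.15231994e-03, -3.40184963e+01, -3.02433443e+01,  7.15267262e-02,
        3.29796073e-02, -1.57827499e-04]), 'position': array([ 234.98363432, -496.67987587,  204.31282017]), 'tcp_rot': array([ 8.44861939e-01, -5.34983286e-01, -8.52180693e-04, -6.79220257e-04]), 'wrist_force': array([-0.11179882, -0.00769034, -0.19040506]), 'moment': array([ 0.01126824, -0.07334965,  0.02085585]), 'gripper_width': 1.002607713504284}
scene [[543.08229829   0.         324.20841792]
 [  0.         543.08229829 228.26273133]
 [  0.           0.           1.        ]] [-0.11318059  0.          0.          0.          0.        ] [[ 0.13931285  0.99024768 -0.00121246]
 [ 0.79512779 -0.11259206 -0.59589833]
 [-0.59022345  0.08205223 -0.80305897]] [-122.11467057 -289.45807068 1684.18176304]
top [[575.70022299   0.         318.88245582]
 [  0.         575.70022299 240.24826734]
 [  0.           0.           1.        ]] [-0.07026427  0.          0.          0.          0.        ] [[ 0.02130892 -0.99967617 -0.01391021]
 [-0.99631653 -0.02007726 -0.08336831]
 [ 0.08306204  0.01563546 -0.99642171]] [  50.19692534  457.09343187 1323.5435359 ]
wrist [[389.74434691   0.         320.41955942]
 [  0.         389.74434691 241.37348817]
 [  0.           0.           1.        ]] [0.01400779 0.         0.         0.         0.        ] [[ 4.27759888e-01 -9.03891960e-01 -8.96230850e-04]
 [-8.73725887e-01 -4.13737641e-01  2.55781622e-01]
 [-2.31569756e-01 -1.08630058e-01 -9.66734172e-01]] [-550.4948111   -26.32467234  389.90987758]
```

View pics/scene0.png

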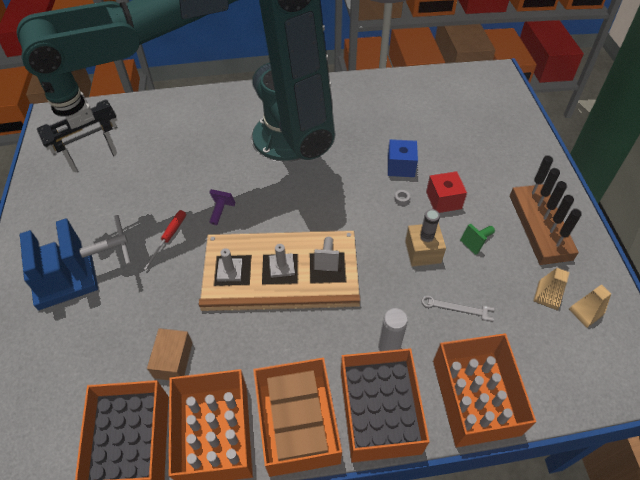

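View pics/top0.png

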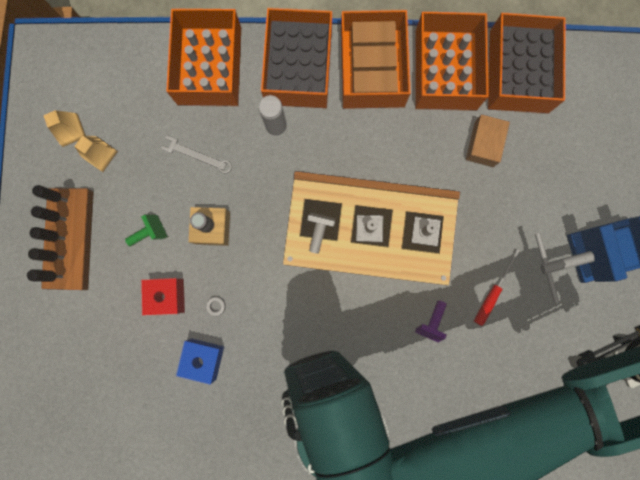

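View pics/wrist0.png

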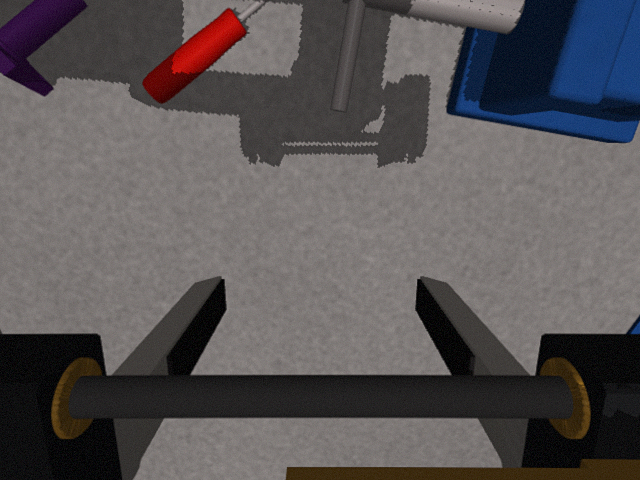

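The scene and top views show the fallen post on the left (+y) pad (top ≈ (320,225)). The neighbours are at (372,226) and (425,230), and the gauge is in its holder at (207,222). Next I'll zoom in and measure.

```bash
cat > h.py <<'E'
import numpy as np, cv2
from station import get_obs, snapshot
from scipy.spatial.transform import Rotation as Rn
def ray(s,px):
    K=np.array(s["camera_matrix"]);R=np.array(s["R"]);t=np.array(s["t"])
    n=cv2.undistortPoints(np.array([[px]],float),K,np.array(s["dist_coeffs"]))[0,0]
    return -R.T@t, R.T@np.array([n[0],n[1],1.])
def onz(s,px,z):
    c,d=ray(s,px); return c+d*(z-c[2])/d[2]
def proj(s,X):
    R=np.array(s["R"]);rv=cv2.Rodrigues(R)[0]
    return cv2.projectPoints(np.array(X,float).reshape(-1,3),rv,np.array(s["t"]),np.array(s["camera_matrix"]),np.array(s["dist_coeffs"]))[0][:,0]
def tri(views):
    A=np.zeros((3,3));b=np.zeros(3)
    for s,p in views:
        c,d=ray(s,p);d=d/np.linalg.norm(d);P=np.eye(3)-np.outer(d,d);A+=P;b+=P@c
    return np.linalg.solve(A,b)
def crop(s,name,x0,y0,x1,y1,k):
    im=s["color"][y0:y1,x0:x1,::-1]
    cv2.imwrite(f"pics/{name}.png",cv2.resize(im,None,fx=k,fy=k,interpolation=cv2.INTER_CUBIC))
E
python3 - <<'E'
from h import *
t=snapshot("top");s=snapshot("scene")
crop(t,"top1",280,165,470,290,4); crop(s,"scene1",190,220,370,315,4)
crop(t,"top2",180,190,240,260,8); crop(s,"scene2",395,200,455,270,8)
E
```

```text
(no output)
```

View pics/top1.png

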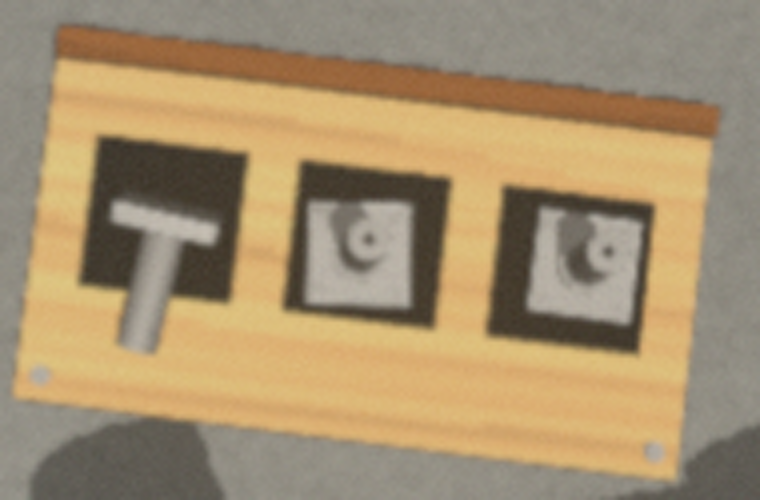

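View pics/scene1.png

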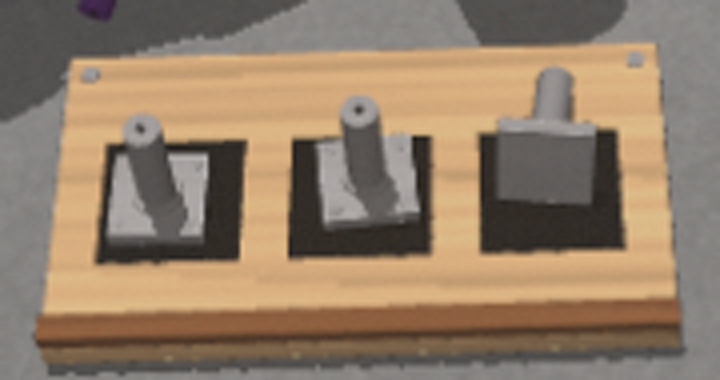

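View pics/top2.png

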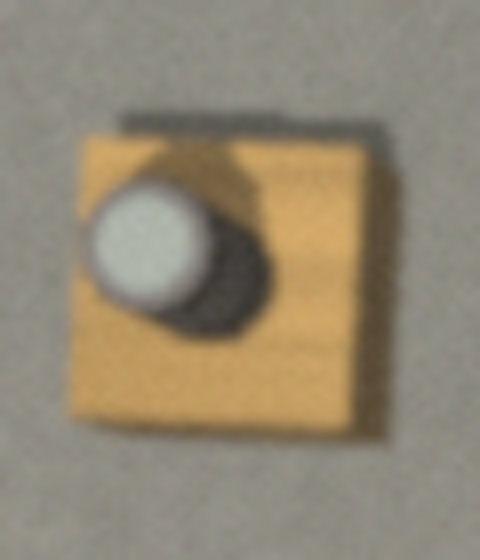

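View pics/scene2.png

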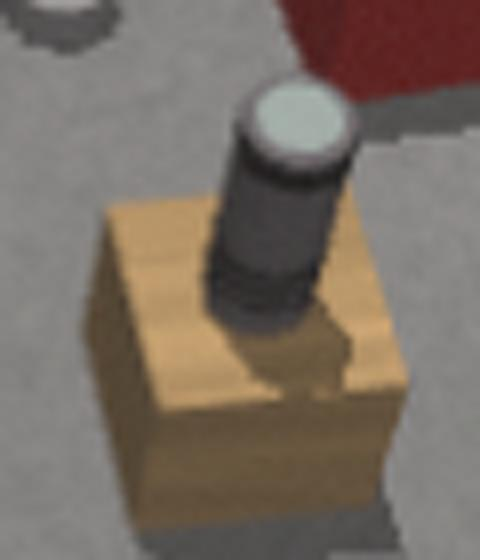

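Top crop corners read: pads, the holder block, gauge top (150,243), foot edge and shaft end (138,350). These go through rays onto the right heights.

```bash
python3 - <<'E'
from h import *
np.set_printoptions(precision=1,suppress=True)
t=snapshot("top");s=snapshot("scene")
def c(p,x0,y0,k): return ((p[0]+.5)/k-.5+x0,(p[1]+.5)/k-.5+y0)
T=lambda p:c(p,280,165,4)
S=lambda p:c(p,190,220,4)
P={"pad2":[(98,137),(248,152),(231,300),(80,284)],"pad1":[(301,161),(450,179),(435,327),(284,308)],"pad0":[(503,186),(654,204),(639,353),(487,334)]}
Q={"pad2":[(598,130),(479,134),(481,251),(625,247)] ,"pad1":[(429,140),(293,140),(289,257),(432,254)],"pad0":[(247,140),(107,143),(97,262),(239,260)]}
for n in P:
    X=np.array([onz(t,T(p),18) for p in P[n]]); print(n,X.mean(0),np.linalg.norm(X-np.roll(X,1,0),axis=1), np.arctan2(*(X[0]-X[3]+X[1]-X[2])[1::-1]))
    X=np.array([onz(s,S(p),18) for p in Q[n]]); print("  scene",X.mean(0),np.linalg.norm(X-np.roll(X,1,0),axis=1))
for a,b in [((365,240),(359,110)),((608,252),(141,128))]:
    print("post top",onz(t,T(a),103),onz(s,S(b),103),tri([(t,T(a)),(s,S(b))]))
g=c((150,243),180,190,8);g2=c((303,119),395,200,8)
print("gauge",onz(t,g,160),onz(s,g2,160),tri([(t,g),(s,g2)]))
X=np.array([onz(t,c(p,180,190,8),70) for p in [(80,138),(366,148),(352,428),(70,413)]]);print("holder",X.mean(0),np.linalg.norm(X-np.roll(X,1,0),axis=1))
# fallen: shaft end top edge & shaft direction
for p,z in [((138,350),20),((138,346),40),((138,342),41)]: print("end",onz(t,T(p),z))
print("foot upper edge far/left", [onz(t,T(p),76) for p in [(112,200),(216,223),(215,245),(110,222)]])
# shaft axis midline pts
print("axis", onz(t,T((163,240)),43), onz(t,T((139,345)),31))
print("scene end top", onz(s,S((555,72)),41))
print("foot scene corners under", [onz(s,S(p),76) for p in [(497,134),(596,124)]],[onz(s,S(p),18) for p in [(497,201),(590,204)]])
E
```

```text
pad2 [505.8  56.5  18. ] [87.4 88.6 87.8 88.7] -0.0963082452463009
  scene [508.8  56.4  18. ] [89.1 76.8 87.6 89.5]
pad1 [493.1 -62.6  18. ] [87.1 87.9 87.5 88.7] -0.0939954194911772
  scene [497.9 -60.1  18. ] [85.2 87.7 87.4 88.8]
pad0 [ 480.6 -181.7   18. ] [87.6 89.2 88.1 89.3] -0.0975980831304727
  scene [ 484.  -178.6   18. ] [89.6 90.7 89.  88.6]
post top [485.6 -54.8 103. ] [490.6 -54.7 103. ] [486.3 -55.   96.9]
post top [ 481.7 -188.1  103. ] [ 485.5 -185.9  103. ] [ 482.2 -187.6   98.7]
gauge [482.1 312.4 160. ] [487.2 316.6 160. ] [483.1 316.1 154.4]
holder [481.8 313.5  70. ] [78.4 81.9 79.6 80.4]
end [427.9  70.1  20. ]
end [429.   69.7  40. ]
end [431.2  69.7  41. ]
foot upper edge far/left [array([508.4,  85.3,  76. ]), array([496.6,  26.7,  76. ]), array([484.2,  27. ,  76. ]), array([496. ,  86.1,  76. ])]
axis [490.1  56.6  43. ] [430.2  69.4  31. ]
scene end top [435.5  73.   41. ]
foot scene corners under [array([501.4,  27.3,  76. ]), array([502.6,  88.5,  76. ])] [array([513.1,  24.8,  18. ]), array([523.5,  82.6,  18. ])]
```

Pad2's centre comes to about (507,56.5,18), with sides near 88 mm and spacing 120 mm as given. The gauge axis is at about (483,314), and the block centre agrees with it. The fallen shaft points along roughly (-0.98,0.20) and ends near (432,70). I'll move above it for a wrist look.

```bash
python3 -m crank '[[[0,0,0],[-20,-20,-40],0],[[0,0,0],[-44,-39,-5],0],[[0,0,0],[-44,-39,-5],0],[[0,0,0],[-44,-39,0],0],[[0,0,0],[-44,-39,0],0],[[0,0,0],[-44,-39,0],0],[[0,0,0],[-44,-39,0],0],[[0,0,0],[-44,-39,0],0]]' 25; python3 -m crank '[[[0,0,0],[-44,-39,0],0],[[0,0,0],[-44,-39,0],0],[[0,0,0],[-20,-20,0],0],[[0,0,0.161],[0,0,0],0],[[0,0,0.161],[0,0,0],0],[[0,0,0.161],[0,0,0],0],[[0,0,0.161],[0,0,0],0],[[0,0,0],[0,0,0],0]]'; python3 - <<'E'
from h import *
o=get_obs();print(o["q"],o["position"],Rn.from_quat(o["tcp_rot"]).as_matrix().round(3))
w=snapshot("wrist");cv2.imwrite("pics/wrist1.png",w["color"][:,:,::-1])
E
```

```text
time_s: 1.35
position: [359.9, -73.7, 255.7]
tcp_rot: [0.845, -0.535, 0.001, -0.0]
wrist_force: [0.9, -0.5, -0.1]
gripper_width: 1.002
time_s: 2.35
position: [402.2, 64.1, 255.5]
tcp_rot: [-0.633, 0.774, -0.0, 0.0]
wrist_force: [0.2, 0.0, 0.1]
gripper_width: 0.997
[ 1.87790557e-02 -2.39063647e-01  1.57704111e+00 -7.54737622e-05
  1.80343355e+00  1.78981894e+00] [402.15914242  64.13728299 255.52688022] [[-0.199 -0.98   0.   ]
 [-0.98   0.199 -0.   ]
 [ 0.    -0.    -1.   ]]
```

View pics/wrist1.png

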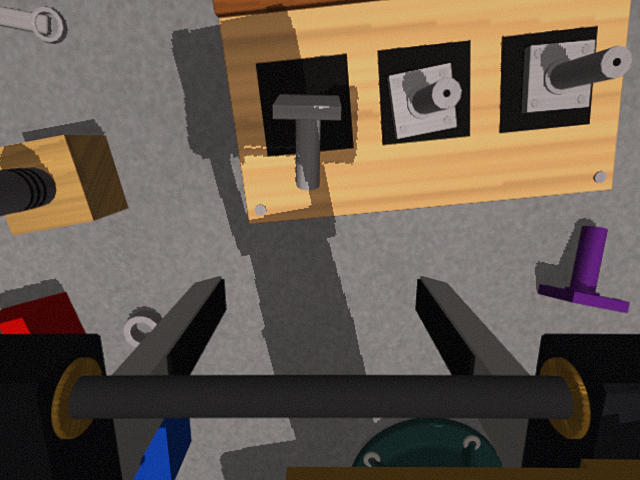

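The wrist view shows the post clearly: shaft from (308,118) to its end at (308,188), foot edge (273..341,95..120), pad corners at (256,64), (347,54), (266,156) and (356,147).

```bash
python3 - <<'E'
from h import *
np.set_printoptions(precision=1,suppress=True)
w=snapshot("wrist")
crop(w,"w1c",220,30,400,230,4)
for p in [(256,64),(347,54),(266,156),(356,147)]: print(onz(w,p,18))
print("gauge holder edges")
print("post tops",onz(w,(447,93),103),onz(w,(616,62),103))
print("shaft left/right at mid", [onz(w,p,38) for p in [(296,150),(320,150),(308,150)]])
print("end rim",[onz(w,p,z) for p,z in [((308,188),18),((308,182),30)]])
E
```

```text
[557.   96.4  18. ]
[548.2   7.1  18. ]
[469.2 107.4  18. ]
[459.6  13.8  18. ]
gauge holder edges
post tops [489.5 -57.4 103. ] [ 485.5 -187.9  103. ]
shaft left/right at mid [array([469.3,  74.2,  38. ]), array([464.6,  50.9,  38. ]), array([467. ,  62.5,  38. ])]
end rim [array([428. ,  71.3,  18. ]), array([435.4,  69.4,  30. ])]
```

View pics/w1c.png

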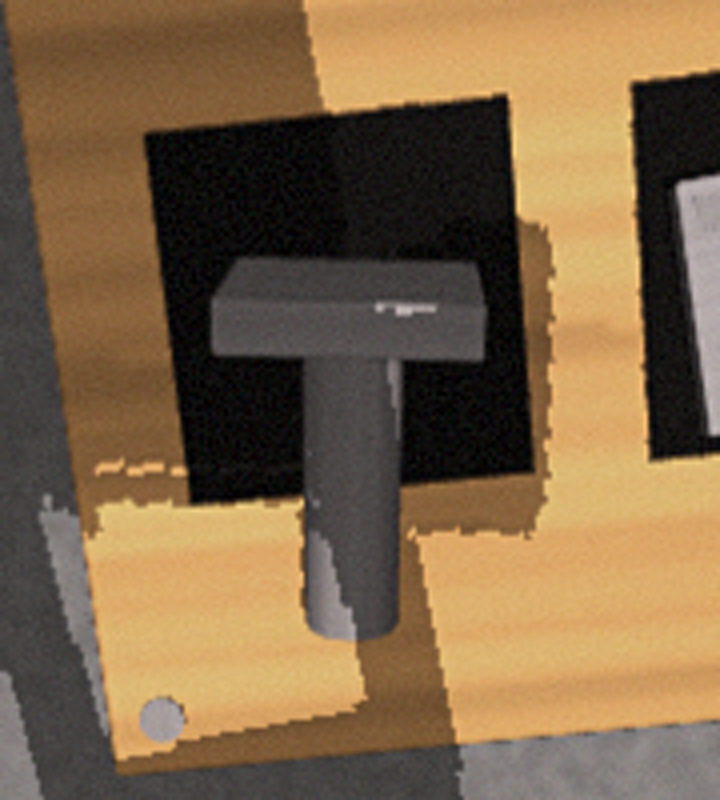

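```bash
python3 -m crank '[[[0.16,0,0],[0,0,0],0],[[0.16,0,0],[0,0,0],0],[[0.16,0,0],[0,0,0],0],[[0.15,0,0],[0,0,0],0],[[0,0,0],[0,0,0],0]]'; python3 - <<'E'
from h import *
np.set_printoptions(precision=3,suppress=True)
o=get_obs();R=Rn.from_quat(o["tcp_rot"]).as_matrix();print(o["q"],o["position"],R)
g=np.array([467,62.5,38]); tgt=g+12*R[:,2]
print("tcp tgt",tgt,"shift",R.T@(tgt-o["position"]))
E
```

```text
time_s: 3.08
position: [399.9, 64.7, 253.0]
tcp_rot: [-0.603, 0.736, -0.239, 0.195]
wrist_force: [0.4, 0.1, 0.3]
gripper_width: 1.0
[ 0.235 -0.704  1.994 -0.262  1.28   2.005] [399.857  64.719 253.022] [[-0.197 -0.794  0.575]
 [-0.98   0.158 -0.117]
 [ 0.002 -0.587 -0.809]]
tcp tgt [473.904  61.097  28.286] shift [-11.406  72.593 224.95 ]
```

```bash
python3 -m crank '[[[0,0,0],[-3,20,40],0],[[0,0,0],[-3,20,40],0],[[0,0,0],[-3,20,40],0],[[0,0,0],[-2,12,35],0],[[0,0,0],[0,0,10],0],[[0,0,0],[0,0,0],0]]'; python3 - <<'E'
from h import *
np.set_printoptions(precision=3,suppress=True)
o=get_obs();R=Rn.from_quat(o["tcp_rot"]).as_matrix();print(o["q"],o["position"],R)
g=np.array([467,62.5,38]); tgt=g+12*R[:,2]
print("tcp tgt",tgt,"shift",R.T@(tgt-o["position"]))
for n in ["wrist","scene"]:
    w=snapshot(n);cv2.imwrite(f"pics/{n}2.png",w["color"][:,:,::-1])
E
```

```text
time_s: 3.82
position: [443.9, 66.6, 80.7]
tcp_rot: [-0.601, 0.737, -0.24, 0.195]
wrist_force: [-0.7, 0.1, 0.1]
gripper_width: 1.001
[ 0.206 -0.507  2.242 -0.32   0.843  2.125] [443.858  66.643  80.691] [[-0.202 -0.792  0.577]
 [-0.979  0.163 -0.119]
 [ 0.    -0.589 -0.808]]
tcp tgt [473.921  61.07   28.302] shift [-0.63   6.147 60.343]
```

View pics/wrist2.png

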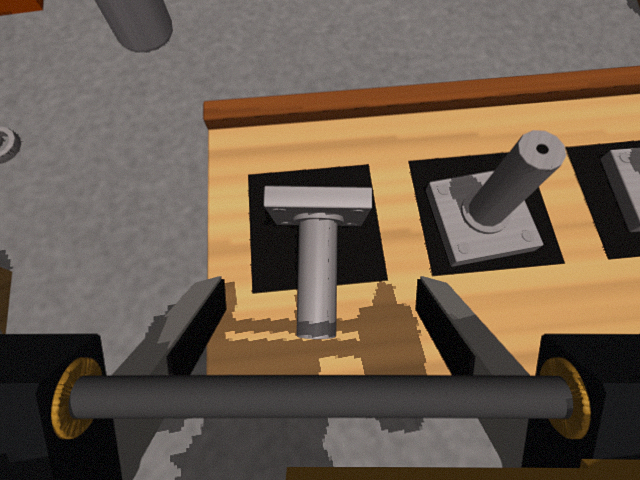

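Shaft (centre column 318) lies midway between the fingers (225 / 417). Advance and close.

```bash
python3 -m crank '[[[0,0,0],[0,6,25],0],[[0,0,0],[0,0,20],0],[[0,0,0],[0,0,15],0],[[0,0,0],[0,0,0],1],[[0,0,0],[0,0,0],1],[[0,0,0],[0,0,0],1],[[0,0,0],[0,0,0],1],[[0,0,0],[0,0,0],1]]' 35; python3 - <<'E'
from h import *
np.set_printoptions(precision=3,suppress=True)
o=get_obs();print(o["position"],o["gripper_width"],o["wrist_force"])
w=snapshot("wrist");cv2.imwrite(f"pics/wrist3.png",w["color"][:,:,::-1])
E
```

```text
time_s: 4.92
position: [472.6, 61.0, 28.1]
tcp_rot: [-0.601, 0.737, -0.24, 0.196]
wrist_force: [-0.5, 0.2, 0.4]
gripper_width: 0.504
[472.593  60.997  28.053] 0.5041626404911101 [-0.528  0.198  0.378]
```

View pics/wrist3.png

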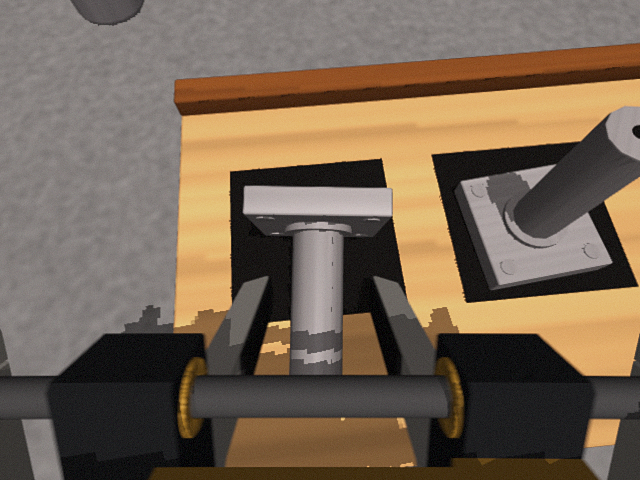

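Still closing; wait a few more rows.

```bash
python3 -m crank '[[[0,0,0],[0,0,0],1],[[0,0,0],[0,0,0],1],[[0,0,0],[0,0,0],1],[[0,0,0],[0,0,0],1],[[0,0,0],[0,0,0],1]]'; python3 -m crank '[[[0,0,0],[0,0,0],1],[[0,0,0],[0,0,0],1]]'
```

```text
time_s: 5.6
position: [472.6, 61.1, 27.7]
tcp_rot: [-0.601, 0.737, -0.24, 0.196]
wrist_force: [-0.3, 2.2, -1.3]
gripper_width: 0.245
time_s: 5.85
position: [472.6, 61.0, 27.7]
tcp_rot: [-0.601, 0.737, -0.24, 0.196]
wrist_force: [0.4, 2.6, -0.6]
gripper_width: 0.243
```

```bash
python3 -m crank '[[[0,0,0],[0,-12,-16],1],[[0,0,0],[0,-24,-32],1],[[0,0,0],[0,-24,-32],1],[[0,0,0],[0,0,0],1]]' 40;  python3 - <<'E'
from h import *
w=snapshot("wrist");cv2.imwrite(f"pics/wrist4.png",w["color"][:,:,::-1])
w=snapshot("scene");crop(w,"scene4",250,150,410,290,5)
E
```

```text
time_s: 6.35
position: [475.3, 60.5, 130.8]
tcp_rot: [-0.6, 0.737, -0.241, 0.198]
wrist_force: [0.5, -0.3, -4.7]
gripper_width: 0.246
```

View pics/scene4.png

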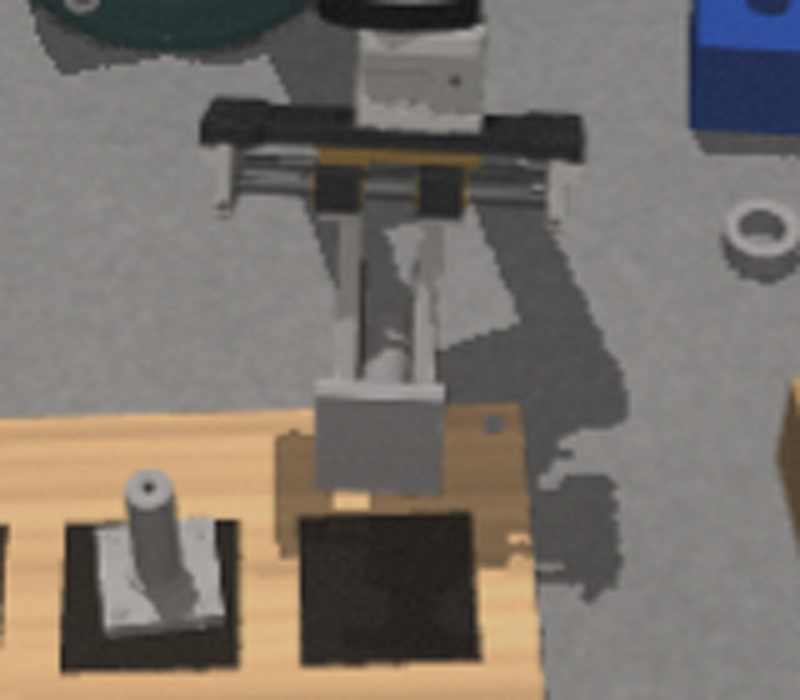

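View pics/wrist4.png

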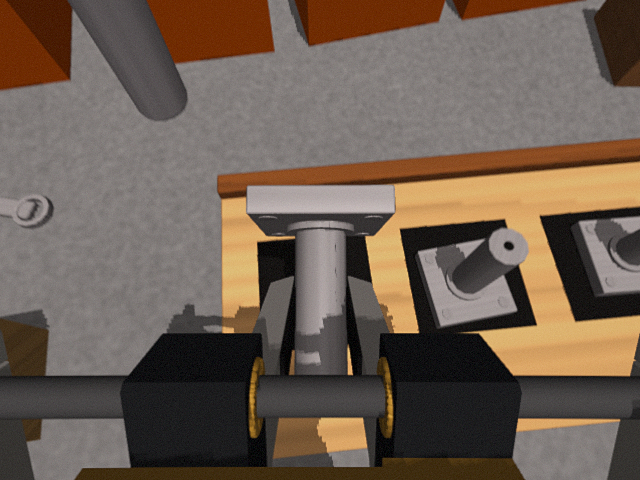

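Post is held (fingers at 0.246, weight −4.7 N), pose unchanged in the hand. Now turn it about the jaw axis.

```bash
python3 -m crank '[[[-0.15,0,0],[0,0,0],1],[[-0.18,0,0],[0,0,0],1],[[-0.18,0,0],[0,0,0],1],[[-0.18,0,0],[0,0,0],1],[[0,0,0],[0,0,0],1]]';python3 -m crank '[[[-0.18,0,0],[0,0,0],1],[[-0.18,0,0],[0,0,0],1],[[-0.18,0,0],[0,0,0],1],[[-0.1,0,0],[0,0,0],1],[[0,0,0],[0,0,0],1],[[0,0,0],[0,0,0],1]]';  python3 - <<'E'
from h import *
np.set_printoptions(precision=3,suppress=True)
o=get_obs();R=Rn.from_quat(o["tcp_rot"]).as_matrix();print(o["q"],o["position"],R)
w=snapshot("wrist");cv2.imwrite(f"pics/wrist5.png",w["color"][:,:,::-1])
w=snapshot("scene");crop(w,"scene5",250,150,410,290,5)
E
```

```text
time_s: 7.08
position: [474.1, 59.3, 121.8]
tcp_rot: [-0.631, 0.775, 0.026, -0.023]
wrist_force: [0.1, -0.2, -5.0]
gripper_width: 0.247
time_s: 7.82
position: [473.2, 61.0, 127.9]
tcp_rot: [-0.594, 0.728, 0.264, -0.216]
wrist_force: [0.7, -0.8, -4.9]
gripper_width: 0.247
[-0.059  0.476  1.204  0.109  2.15   1.741] [473.188  60.961 127.884] [[-0.2   -0.751 -0.629]
 [-0.98   0.154  0.128]
 [ 0.001  0.642 -0.767]]
```

View pics/scene5.png

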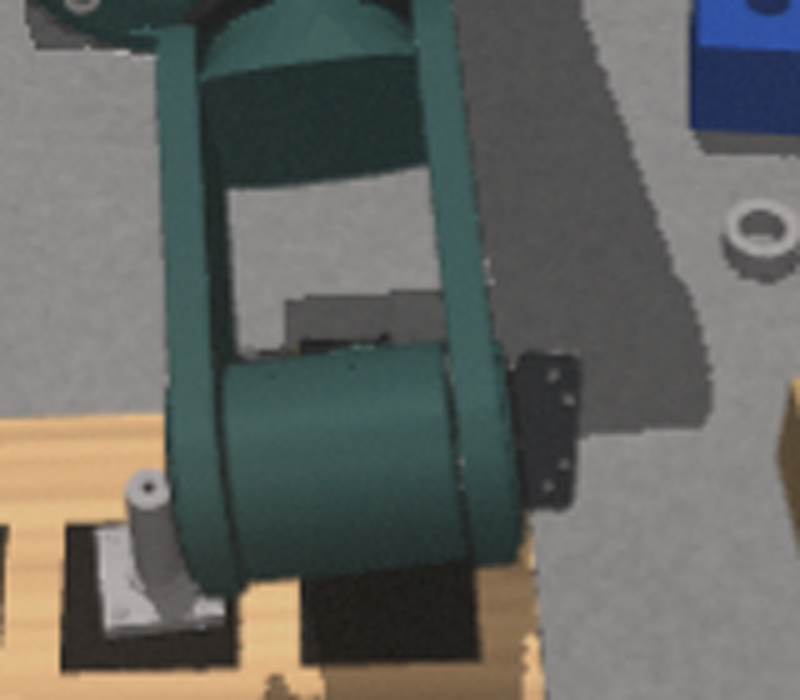

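View pics/wrist5.png

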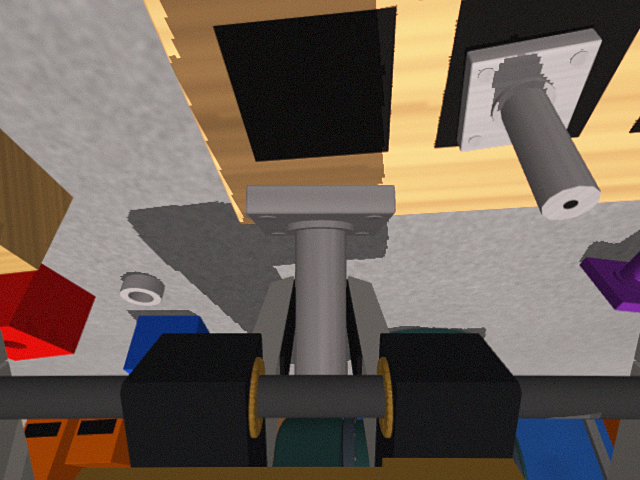

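The post did not slip in the hand. It dips 0.24 rad below horizontal at the start, so it is still about 0.48 rad short of upright. Before leaning further back I'll check clearance to the spray can.

```bash
python3 - <<'E'
from h import *
np.set_printoptions(precision=1,suppress=True)
t=snapshot("top");w=snapshot("wrist")
print("can top",onz(t,(270,104),150)); print("carton",onz(t,(490,132),60))
o=get_obs();R=Rn.from_quat(o["tcp_rot"]).as_matrix();p=o["position"]
cam=-np.array(w["R"]).T@np.array(w["t"]);print("cam in tool",R.T@(cam-p))
d=np.array([0,.927,-.378]);print("axis world",R@d)
for th in (0.2,0.25,0.3):
    R2=R@Rn.from_rotvec([-th,0,0]).as_matrix();dw=R2@d
    print(th,np.degrees(np.arccos(dw[2])),R2[:,2], "cam when placed",np.array([508,56.5,18+50])+12*R2[:,2]+R2@(R.T@(cam-p)))
E
```

```text
can top [738.2 169.5 150. ]
carton [ 711.3 -330.7   60. ]
cam in tool [   0.7  -75.  -179.3]
axis world [-0.5  0.1  0.9]
0.2 16.258740368076868 [-0.8  0.2 -0.6] cam when placed [681.7  20.3 114. ]
0.25 13.345348920125913 [-0.8  0.2 -0.6] cam when placed [683.8  19.9 105. ]
0.3 10.405596829396616 [-0.8  0.2 -0.5] cam when placed [685.3  19.5  96. ]
```

```bash
python3 -m crank '[[[-0.13,0,0],[0,0,0],1],[[-0.12,0,0],[0,0,0],1],[[0,0.085,-0.061],[0,0,0],1],[[0,0,0],[0,0,0],1],[[0,0,0],[0,0,0],1]]' 40; python3 - <<'E'
from h import *
np.set_printoptions(precision=2,suppress=True)
w=snapshot("wrist");o=get_obs();R=Rn.from_quat(o["tcp_rot"]).as_matrix();p=o["position"]
cv2.imwrite("pics/wrist6.png",w["color"][:,:,::-1]); crop(w,"w6c",230,170,410,280,4)
print(o["q"],p,R)
E
```

```text
time_s: 8.65
position: [474.0, 60.7, 128.5]
tcp_rot: [-0.597, 0.66, 0.338, -0.306]
wrist_force: [-0.3, 0.3, -3.3]
gripper_width: 0.245
[-0.03  0.66  1.06  0.08  2.37  1.67] [474.02  60.49 128.6 ] [[-0.1  -0.58 -0.81]
 [-1.    0.06  0.08]
 [ 0.    0.81 -0.58]]
```

View pics/w6c.png

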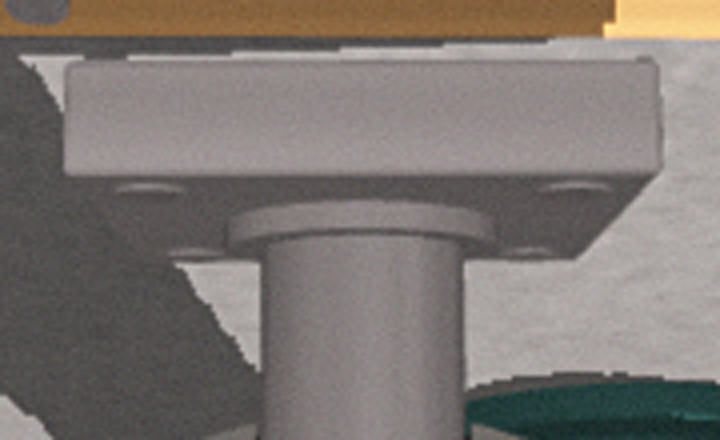

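View pics/wrist6.png

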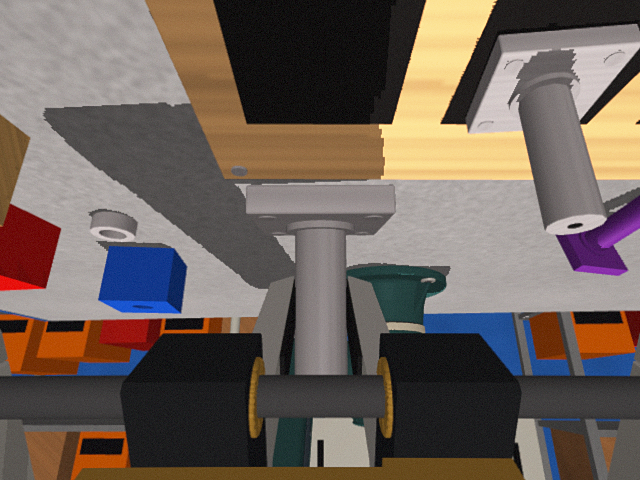

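```bash
python3 - <<'E'
from h import *
np.set_printoptions(precision=2,suppress=True)
w=snapshot("wrist");o=get_obs();R=Rn.from_quat(o["tcp_rot"]).as_matrix();p=o["position"]
c=lambda a:((a[0]+.5)/4-.5+230,(a[1]+.5)/4-.5+170)
ip=np.array([c(a) for a in [(66,62),(657,62),(64,177),(660,177),(578,258)]],float)
op=np.array([(30,30,0),(30,-30,0),(30,30,12),(30,-30,12),(-30,-30,12)],float)
ok,rv,tv=cv2.solvePnP(op,ip,np.array(w["camera_matrix"]),np.array(w["dist_coeffs"]))
pr=cv2.projectPoints(op,rv,tv,np.array(w["camera_matrix"]),np.array(w["dist_coeffs"]))[0][:,0];print("err",pr-ip)
Rc=np.array(w["R"]);M=Rc.T@cv2.Rodrigues(rv)[0];F=Rc.T@(tv[:,0]-np.array(w["t"]))
print("foot centre",F,"post axes world\n",M,"tilt",np.degrees(np.arccos(M[2,2])))
print("in tool: F",R.T@(F-p)," axis",R.T@M[:,2]); 
a=R.T@M[:,2];f=R.T@(F-p);s=-f[1]/a[1];print("s at grip",s,f+s*a)
cor=[F+M@np.array([x,y,0]) for x in(-30,30) for y in(-30,30)];print(np.array(cor))
E
```

```text
Traceback (most recent call last):
cv2.error: OpenCV(4.12.0) /io/opencv/modules/calib3d/src/calibration_base.cpp:1346: error: (-2:Unspecified error) in function 'void cv::findExtrinsicCameraParams2(const cv::Mat&, const cv::Mat&, const cv::Mat&, const cv::Mat&, cv::Mat&, cv::Mat&, int)'
> DLT algorithm needs at least 6 points for pose estimation from 3D-2D point correspondences. (expected: 'count >= 6'), where
>     'count' is 5
> must be greater than or equal to
>     '6' is 6
```

```bash
python3 - <<'E'
from h import *
np.set_printoptions(precision=2,suppress=True)
w=snapshot("wrist");o=get_obs();R=Rn.from_quat(o["tcp_rot"]).as_matrix();p=o["position"]
c=lambda a:((a[0]+.5)/4-.5+230,(a[1]+.5)/4-.5+170)
ip=np.array([c(a) for a in [(66,62),(657,62),(64,177),(660,177),(578,258)]],float)
op=np.array([(30,30,0),(30,-30,0),(30,30,12),(30,-30,12),(-30,-30,12)],float)
ok,rv,tv=cv2.solvePnP(op,ip,np.array(w["camera_matrix"]),np.array(w["dist_coeffs"]),flags=cv2.SOLVEPNP_SQPNP)
pr=cv2.projectPoints(op,rv,tv,np.array(w["camera_matrix"]),np.array(w["dist_coeffs"]))[0][:,0];print("err",pr-ip)
Rc=np.array(w["R"]);M=Rc.T@cv2.Rodrigues(rv)[0];F=Rc.T@(tv.ravel()-np.array(w["t"]))
print("foot centre",F,"post axes world\n",M,"tilt",np.degrees(np.arccos(M[2,2])))
print("in tool: F",R.T@(F-p)," axis",R.T@M[:,2]); 
a=R.T@M[:,2];f=R.T@(F-p);s=-f[1]/a[1];print("s at grip",s,f+s*a)
cor=[F+M@np.array([x,y,0]) for x in(-30,30) for y in(-30,30)];print(np.array(cor))
E
```

```text
err [[ 0.1  -0.16]
 [ 0.02 -0.19]
 [-0.03  0.19]
 [-0.08  0.15]
 [-0.    0.01]]
foot centre [494.33  57.61  86.99] post axes world
 [[ 0.96  0.1  -0.24]
 [-0.1   1.    0.02]
 [ 0.25 -0.    0.97]] tilt 14.216767115438792
in tool: F [  0.67 -45.69   7.51]  axis [-0.    0.93 -0.37]
s at grip 49.10008164879898 [  0.64   0.   -10.47]
[[462.43  30.62  79.64]
 [468.35  90.33  79.61]
 [520.31  24.89  94.37]
 [526.23  84.59  94.34]]
```

PnP on the foot's corners fits to 0.2 px. The post is 14° off upright with yaw −0.104 (board −0.096) and gripped at s=49. Its lower near edge is at (465.4, 60.5, 79.6) and must go to (478, 59.4, 18).

```bash
python3 -m crank '[[[0,0,0],[0,-18,8],1],[[0,0,0],[0,-18,8],1],[[0,0,0],[0,-18,7],1],[[0,0,0],[0,0,0],1],[[0,0,0],[0,0,0],1]]' 40; python3 - <<'E'
from h import *
np.set_printoptions(precision=2,suppress=True)
w=snapshot("wrist");o=get_obs();R=Rn.from_quat(o["tcp_rot"]).as_matrix();p=o["position"]
cv2.imwrite("pics/wrist7.png",w["color"][:,:,::-1])
w=snapshot("top");crop(w,"top7",280,165,470,290,4)
print(o["q"],p)
F=p+R@np.array([.67,-45.69,7.51]);a=R@np.array([0,.93,-.37]);print(F,a, "near edge", F+R@(-30*np.array([0,-.37,-.93])))
E
```

```text
time_s: 9.43
position: [486.5, 59.4, 70.4]
tcp_rot: [-0.597, 0.659, 0.339, -0.307]
wrist_force: [-0.3, 0.4, -3.3]
gripper_width: 0.245
[-0.03  0.74  1.05  0.07  2.3   1.66] [486.74  59.43  70.84]
[507.06  56.77  29.31] [-0.24  0.02  0.97] near edge [478.05  59.61  22.1 ]
```

View pics/wrist7.png

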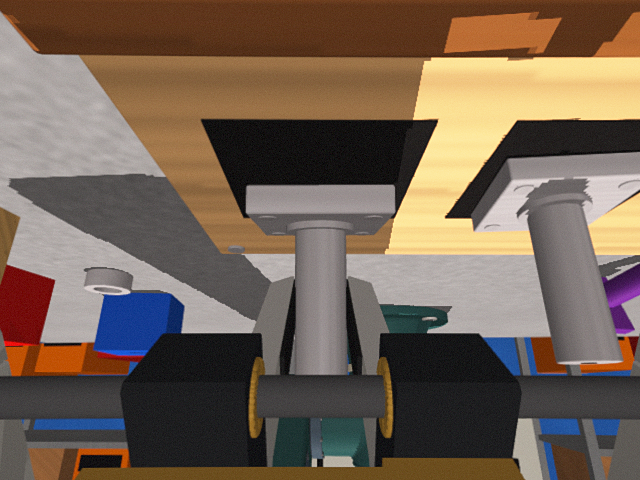

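View pics/top7.png

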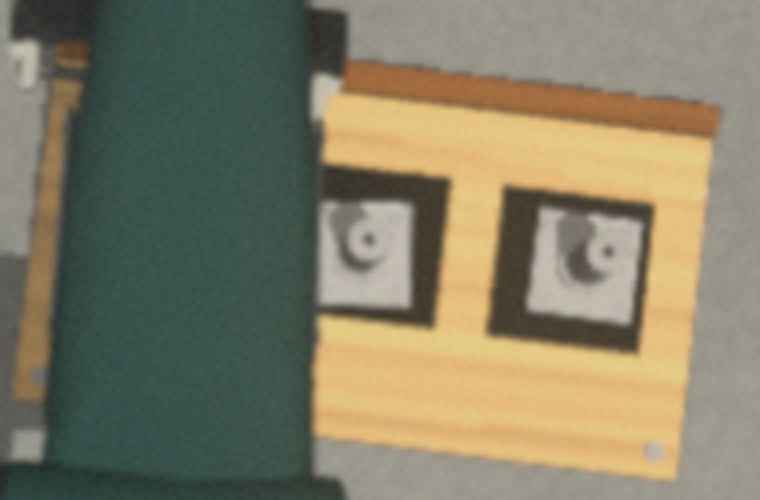

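Joint 5 has room (2.30 of 2.65), so I'll right it fully in hand.

```bash
python3 -m crank '[[[-0.08,0,0],[0,0,0],1],[[-0.08,0,0],[0,0,0],1],[[-0.085,0,0],[0,0,0],1],[[0,0,0],[0,0,0],1],[[0,0,0],[0,0,0],1]]' 40; python3 - <<'E'
from h import *
np.set_printoptions(precision=3,suppress=True)
w=snapshot("wrist");o=get_obs();R=Rn.from_quat(o["tcp_rot"]).as_matrix();p=o["position"]
cv2.imwrite("pics/wrist8.png",w["color"][:,:,::-1]); crop(w,"w8c",230,170,410,280,4)
print(o["q"],p,R)
F=p+R@np.array([.67,-45.69,7.51]);a=R@np.array([0,.93,-.37]);print(F,a)
print("shift to 22mm", R.T@(np.array([508,56.5,21])-F))
E
```

```text
time_s: 10.15
position: [486.9, 59.5, 71.1]
tcp_rot: [-0.556, 0.613, 0.416, -0.377]
wrist_force: [-0.2, -0.4, -3.5]
gripper_width: 0.245
[-0.036  0.907  0.929  0.096  2.495  1.67 ] [486.949  59.445  71.551] [[-0.097 -0.369 -0.925]
 [-0.995  0.036  0.09 ]
 [-0.     0.929 -0.37 ]]
[496.779  57.823  26.327] [-0.001 -0.     1.001]
shift to 22mm [ 0.227 -9.131 -8.521]
```

View pics/wrist8.png

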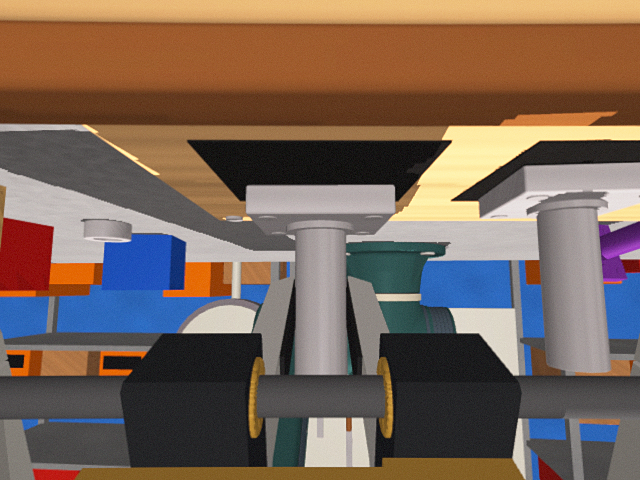

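View pics/w8c.png

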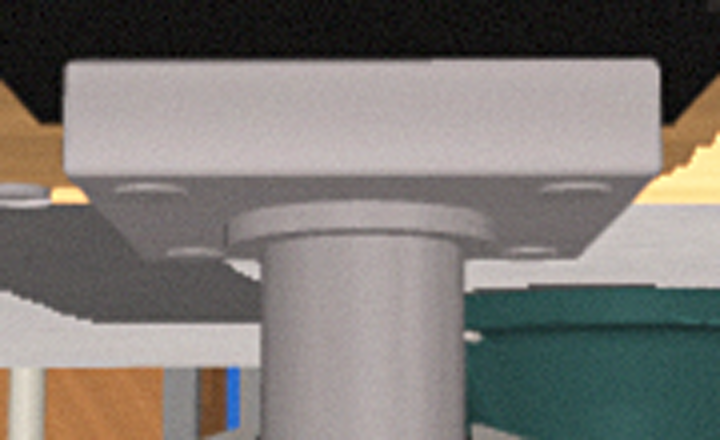

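```bash
python3 - <<'E'
from h import *
np.set_printoptions(precision=2,suppress=True)
w=snapshot("wrist")
a,b=onz(w,(188.5,141),18),onz(w,(451.5,141),18);m=(a+b)/2;u=(b-a)/np.linalg.norm(b-a)
print(a,b,np.linalg.norm(b-a),"yaw",np.arctan2(-u[0],-u[1])); n=np.array([-u[1],u[0],0]);print("centre",m-45*n,m+45*n)
E
```

```text
[556.65  97.25  18.  ] [547.77   7.45  18.  ] 90.23127988443426 yaw 0.09855286625703331
centre [507.43  56.78  18.  ] [596.99  47.92  18.  ]
```

The wrist view gives the pad centre (507.4,56.8), with a 90.2 mm edge, matching the top and scene measurements. The post is upright in hand. Lower it to just above the pad, then touch down softly.

```bash
python3 -m crank '[[[0,0,0],[0,-4,-8],1],[[0,0,0],[0,-5,-0.5],1],[[0,0,0],[0,0,0],1],[[0,0,0],[0,-1,0.4],1],[[0,0,0],[0,-1,0.4],1],[[0,0,0],[0,0,0],1]]' 40;  python3 -m crank '[[[0,0,0],[0,-0.8,0.3],1],[[0,0,0],[0,0,0],1]]'; python3 - <<'E'
from h import *
np.set_printoptions(precision=3,suppress=True)
o=get_obs();R=Rn.from_quat(o["tcp_rot"]).as_matrix();p=o["position"]
print(o["q"],p,p+R@np.array([.67,-45.69,7.51]))
E
```

```text
time_s: 11.0
position: [497.5, 58.3, 62.9]
tcp_rot: [-0.555, 0.612, 0.417, -0.378]
wrist_force: [-0.1, 0.1, -4.7]
gripper_width: 0.246
time_s: 11.25
position: [497.6, 58.3, 62.4]
tcp_rot: [-0.555, 0.612, 0.417, -0.378]
wrist_force: [0.1, -0.7, -2.8]
gripper_width: 0.246
[-0.037  0.943  0.887  0.095  2.504  1.67 ] [497.589  58.334  62.429] [507.243  56.721  17.168]
```

```bash
python3 -m crank '[[[0,0,0],[0,-0.6,0.2],1],[[0,0,0],[0,0,0],1]]'; python3 -m crank '[[[0,0,0],[0,-0.6,0.2],1],[[0,0,0],[0,0,0],1]]'
```

```text
time_s: 11.5
position: [497.5, 58.4, 62.3]
tcp_rot: [-0.555, 0.612, 0.417, -0.378]
wrist_force: [-1.6, 1.9, -0.4]
gripper_width: 0.248
time_s: 11.75
position: [497.4, 58.5, 62.2]
tcp_rot: [-0.555, 0.612, 0.417, -0.378]
wrist_force: [-2.8, 1.8, 3.2]
gripper_width: 0.244
```

Contact is felt (+3 N net, so the weight is off the hand). Ease the grip, then open.

```bash
python3 -m crank '[[[0,0,0],[0,0,0],1],[[0,0,0],[0,0,0],1],[[0,0,0],[0,0,0],0.7],[[0,0,0],[0,0,0],0.6],[[0,0,0],[0,0,0],0.4],[[0,0,0],[0,0,0],0.3]]' 3; python3 -m crank '[[[0,0,0],[0,0,0],0.3],[[0,0,0],[0,0,0],0.2],[[0,0,0],[0,0,0],0.2],[[0,0,0],[0,0,0],0.2]]'; python3 - <<'E'
from h import *
w=snapshot("wrist");cv2.imwrite("pics/wrist9.png",w["color"][:,:,::-1])
E
```

```text
time_s: 12.5
position: [497.8, 58.2, 60.6]
tcp_rot: [-0.555, 0.613, 0.417, -0.378]
wrist_force: [-0.3, 0.4, 0.0]
gripper_width: 0.574
time_s: 13.0
position: [497.7, 58.3, 60.9]
tcp_rot: [-0.555, 0.612, 0.417, -0.378]
wrist_force: [-0.3, -0.3, 0.3]
gripper_width: 0.8
```

View pics/wrist9.png

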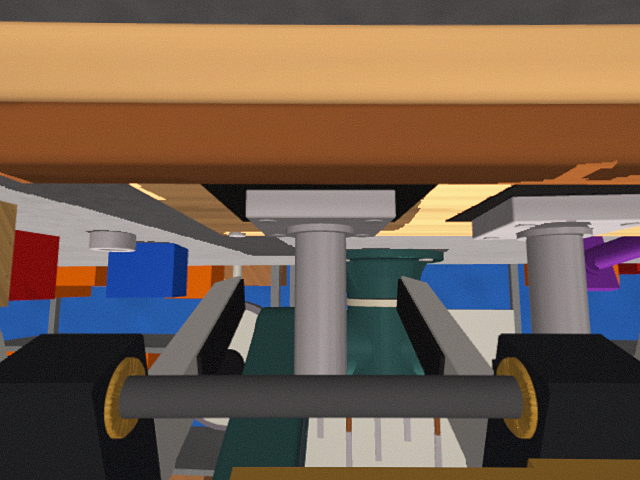

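The post stands free on its own. Go straight up and back to tool-down.

```bash
python3 -m crank '[[[0,0,0],[0,20,-8],0],[[0,0,0],[0,40,-16],0],[[0,0,0],[0,50,-20],0],[[0.16,0,0],[0,10,-10],0],[[0.17,0,0],[0,0,0],0],[[0.17,0,0],[0,0,0],0],[[0.17,0,0],[0,0,0],0],[[0.17,0,0],[0,0,0],0]]' 35; python3 -m crank '[[[0.17,0,0],[0,0,0],0],[[0.17,0,0],[0,0,0],0],[[0,0,0],[0,0,0],0]]'; python3 - <<'E'
from h import *
np.set_printoptions(precision=3,suppress=True)
o=get_obs();print(o["q"],o["position"],Rn.from_quat(o["tcp_rot"]).as_matrix())
w=snapshot("wrist");cv2.imwrite("pics/wrist10.png",w["color"][:,:,::-1])
E
```

```text
time_s: 14.05
position: [500.1, 57.9, 191.3]
tcp_rot: [-0.662, 0.73, 0.126, -0.113]
wrist_force: [0.4, -0.2, -0.5]
gripper_width: 0.999
time_s: 14.42
position: [496.8, 58.4, 190.8]
tcp_rot: [-0.672, 0.741, 0.003, -0.002]
wrist_force: [1.1, 0.7, 0.6]
gripper_width: 0.999
[ 0.002 -0.015  1.505  0.002  1.659  1.671] [496.845  58.448 190.814] [[-0.098 -0.995 -0.008]
 [-0.995  0.098  0.002]
 [-0.001  0.008 -1.   ]]
```

View pics/wrist10.png

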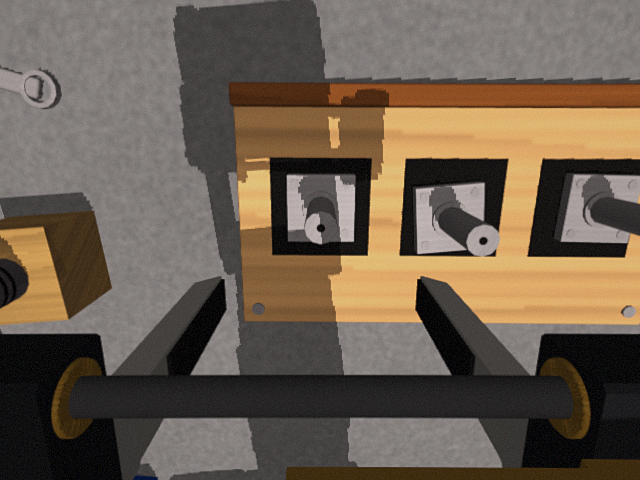

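The post stands in the pad, mark at (320.5,228). Measure it, then go towards the gauge.

```bash
python3 - <<'E'
from h import *
np.set_printoptions(precision=2,suppress=True)
w=snapshot("wrist");crop(w,"w10c",260,150,380,265,6)
print(onz(w,(320.5,228),103))
print("foot top corners z30",[onz(w,p,30) for p in [(287,174),(354,174),(355,242),(287,243)]])
print("pad",np.mean([onz(w,p,18) for p in [(271,158),(370.5,158),(368,255),(273,255)]],0))
E
python3 -m crank '[[[0,0,0],[-20,10,-30],0],[[0,0,0],[-46,20,-20],0],[[0,0,0],[-46,20,-20],0],[[0,0,0],[-46,20,0],0],[[0,0,0],[-46,20,0],0],[[0,0,0],[-44,17,0],0],[[0,0,0],[0,0,0],0]]'; python3 - <<'E'
from h import *
np.set_printoptions(precision=3,suppress=True)
o=get_obs();print(o["q"],o["position"],Rn.from_quat(o["tcp_rot"]).as_matrix())
w=snapshot("wrist");cv2.imwrite("pics/wrist11.png",w["color"][:,:,::-1])
E
```

```text
[511.92  55.87 103.  ]
foot top corners z30 [array([544.97,  81.55,  30.  ]), array([539.33,  24.23,  30.  ]), array([478.77,  27.88,  30.  ]), array([483.84,  88.97,  30.  ])]
pad [510.36  55.9   18.  ]
time_s: 15.4
position: [418.7, 318.2, 258.9]
tcp_rot: [-0.673, 0.74, 0.004, -0.005]
wrist_force: [0.5, -1.0, -1.4]
gripper_width: 1.002
[0.537 0.037 1.319 0.007 1.796 2.204] [418.666 318.162 258.919] [[-0.094 -0.995 -0.013]
 [-0.996  0.094  0.001]
 [ 0.001  0.013 -1.   ]]
```

View pics/w10c.png

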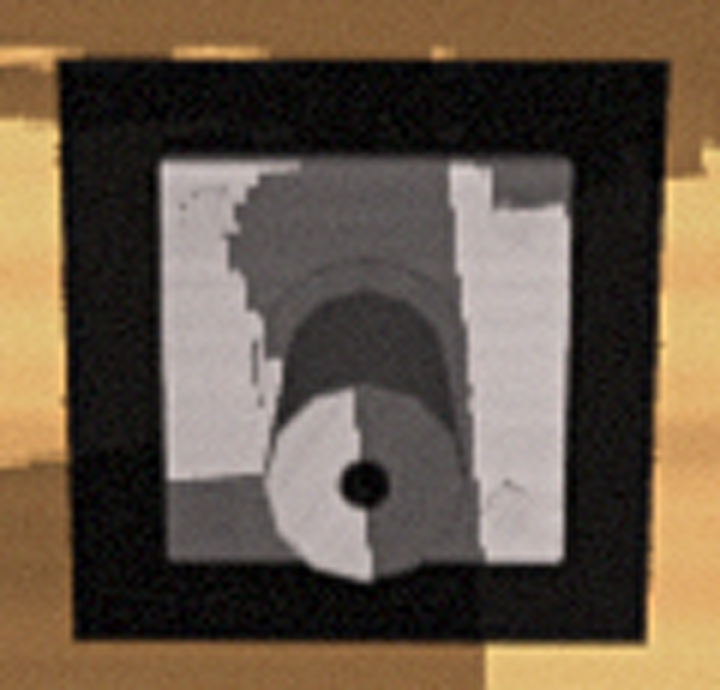

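View pics/wrist11.png

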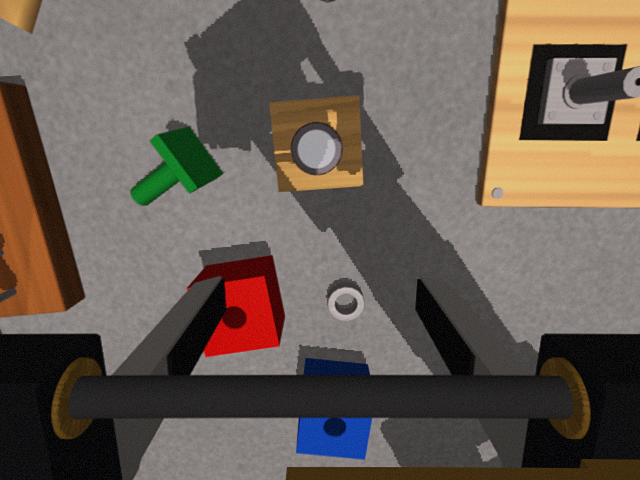

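Gauge top circle at (316,148), block corners about (270,102)-(363,185). Compute the shift.

```bash
python3 -m crank '[[[0,0,0],[0,0,0],0]]'; python3 - <<'E'
from h import *
np.set_printoptions(precision=2,suppress=True)
w=snapshot("wrist");crop(w,"w11c",260,90,370,200,6)
g=w["color"].astype(int)
o=get_obs();R=Rn.from_quat(o["tcp_rot"]).as_matrix();p=o["position"]
X=onz(w,(316,148),160);print(X,p,R)
print("shift",R.T@(np.array([X[0],X[1],96])-p))
E
```

```text
time_s: 15.58
position: [419.5, 314.6, 259.3]
tcp_rot: [-0.671, 0.742, 0.004, -0.004]
wrist_force: [-0.0, -0.3, 0.5]
gripper_width: 0.997
[486.75 309.83 160.  ] [419.47 314.31 259.46] [[-0.1  -0.99 -0.01]
 [-0.99  0.1   0.  ]
 [ 0.    0.01 -1.  ]]
shift [ -2.37 -69.1  162.74]
```

View pics/w11c.png

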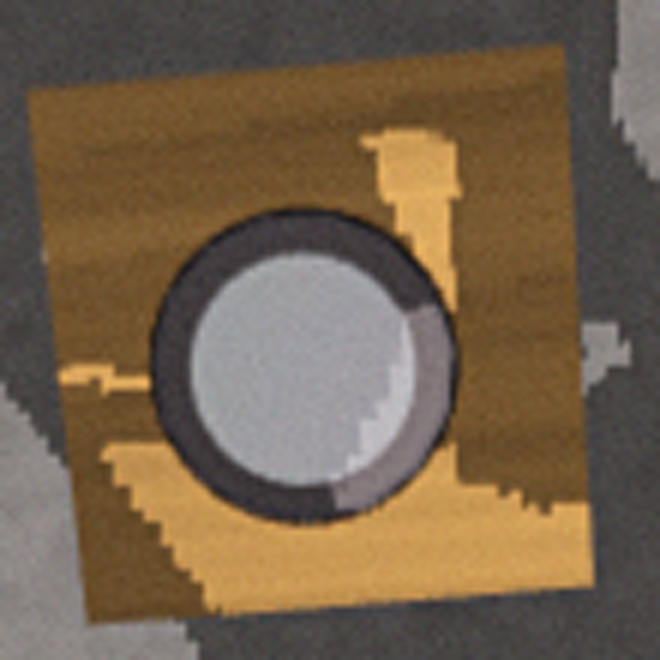

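```bash
python3 - <<'E'
from h import *
np.set_printoptions(precision=3,suppress=True)
w=snapshot("wrist")
o=get_obs();R=Rn.from_quat(o["tcp_rot"]).as_matrix();p=o["position"]
X=onz(w,(310.4,150.4),160);print(X,p,R)
print("holder",np.mean([onz(w,((a+.5)/6-.5+260,(b+.5)/6-.5+90),70) for a,b in [(30,90),(563,46),(592,586),(92,622)]],0))
R2=R@Rn.from_rotvec([0.011,0,0]).as_matrix();print(R2)
print("shift",R2.T@(np.array([X[0],X[1],96])-p))
E
```

```text
[485.469 313.565 160.   ] [419.359 314.134 259.558] [[-0.101 -0.995 -0.01 ]
 [-0.995  0.101  0.001]
 [ 0.     0.01  -1.   ]]
holder [484.939 313.518  70.   ]
[[-0.101 -0.995  0.001]
 [-0.995  0.101 -0.   ]
 [ 0.    -0.001 -1.   ]]
shift [ -6.118 -65.706 163.608]
```

```bash
python3 -m crank '[[[0.011,0,0],[-3,-33,0],0],[[0,0,0],[-3,-33,0],0],[[0,0,0],[0,0,30],0],[[0,0,0],[0,0,20],0],[[0,0,0],[0,0,0],0],[[0,0,0],[0,0,0],0]]' 30; python3 - <<'E'
from h import *
np.set_printoptions(precision=3,suppress=True)
o=get_obs();R=Rn.from_quat(o["tcp_rot"]).as_matrix();print(o["q"],o["position"],R)
w=snapshot("wrist");cv2.imwrite("pics/wrist12.png",w["color"][:,:,::-1])
print(R.T@(np.array([485.2,313.5,96])-o["position"]))
E
```

```text
time_s: 16.42
position: [485.3, 314.2, 210.6]
tcp_rot: [-0.671, 0.741, -0.0, 0.001]
wrist_force: [0.1, 0.3, -0.5]
gripper_width: 0.995
[ 0.477  0.147  1.295 -0.     1.697  2.147] [485.324 314.227 210.576] [[-0.1   -0.995  0.003]
 [-0.995  0.1    0.001]
 [-0.001 -0.002 -1.   ]]
[  0.889   0.337 114.574]
```

View pics/wrist12.png

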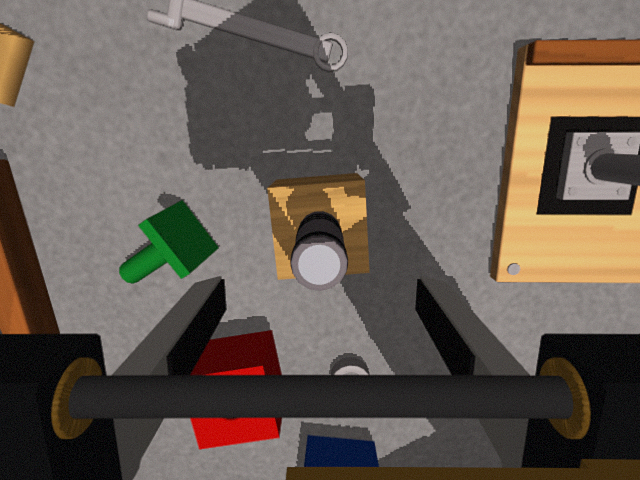

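Gauge centred between the fingers (column 320). Descend and close.

```bash
python3 -m crank '[[[0,0,0],[1,0,40],0],[[0,0,0],[0,0,40],0.2],[[0,0,0],[0,0,25],0.3],[[0,0,0],[0,0,9],0.4],[[0,0,0],[0,0,0],1],[[0,0,0],[0,0,0],1],[[0,0,0],[0,0,0],1],[[0,0,0],[0,0,0],1]]' 30; python3 -m crank '[[[0,0,0],[0,0,0],1],[[0,0,0],[0,0,0],1],[[0,0,0],[0,0,0],1],[[0,0,0],[0,0,0],1]]'; python3 - <<'E'
from h import *
w=snapshot("wrist");cv2.imwrite("pics/wrist13.png",w["color"][:,:,::-1])
E
```

```text
time_s: 17.48
position: [485.5, 314.4, 96.9]
tcp_rot: [-0.671, 0.741, -0.0, 0.002]
wrist_force: [-0.7, 0.0, 2.9]
gripper_width: 0.38
time_s: 17.98
position: [485.6, 314.4, 96.9]
tcp_rot: [-0.671, 0.741, -0.0, 0.002]
wrist_force: [-0.3, 0.1, 5.1]
gripper_width: 0.381
```

View pics/wrist13.png

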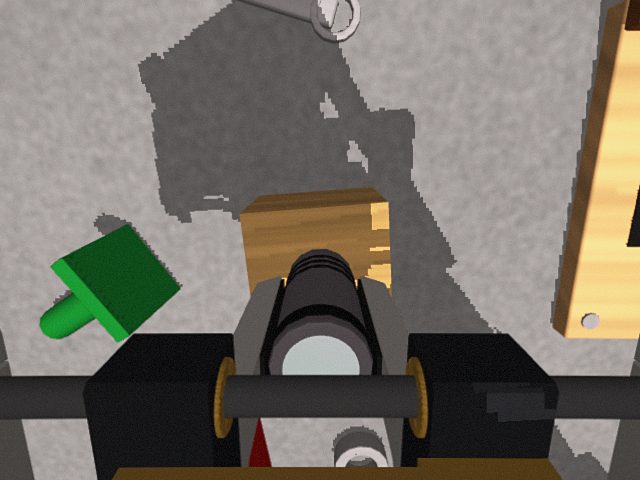

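Gripped at 36 mm. Lift straight up.

```bash
python3 -m crank '[[[0,0,0],[0,0,-15],1],[[0,0,0],[0,0,-30],1],[[0,0,0],[0,0,-50],1],[[0,0,0],[0,0,-40],1],[[0,0,0],[0,0,0],1],[[0,0,0],[0,0,0],1]]'; python3 - <<'E'
from h import *
np.set_printoptions(precision=3,suppress=True)
o=get_obs();R=Rn.from_quat(o["tcp_rot"]).as_matrix();print(o["position"],R)
w=snapshot("wrist");cv2.imwrite("pics/wrist14.png",w["color"][:,:,::-1])
print("expected tip px",proj(w,o["position"]+R@np.array([0,0,81.])))
E
```

```text
time_s: 18.77
position: [483.7, 313.1, 228.1]
tcp_rot: [-0.671, 0.741, 0.0, -0.001]
wrist_force: [0.9, -0.3, -3.0]
gripper_width: 0.38
[483.749 313.126 228.121] [[-0.099 -0.995 -0.002]
 [-0.995  0.099 -0.001]
 [ 0.002  0.002 -1.   ]]
expected tip px [[318.965 250.075]]
```

View pics/wrist14.png

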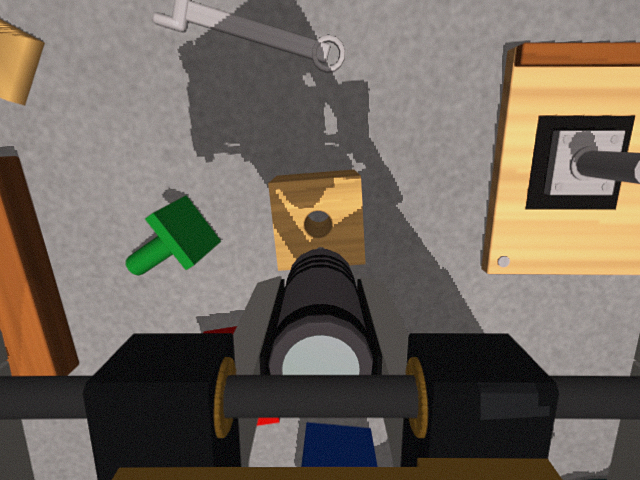

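The gauge is held and upright in the hand; the barrel hides its tip from the wrist camera. To cancel camera bias I'll view the mark from the same relative pose (66 mm back, same depth) from which I measured the gauge.

```bash
python3 -m crank '[[[0,0,0],[25,2,0],1],[[0,0,0],[47,2,0],1],[[0,0,0],[47,2,0],1],[[0,0,0],[47,2,0],1],[[0,0,0],[47,2,5],1],[[0,0,0],[47,2,18],1],[[0,0,0],[0,0,0],1],[[0,0,0],[0,0,0],1]]';python3 -m crank '[[[0,0,0],[0,0,0],1],[[0,0,0],[0,0,0],1]]'; python3 - <<'E'
from h import *
np.set_printoptions(precision=3,suppress=True)
w=snapshot("wrist");cv2.imwrite("pics/wrist15.png",w["color"][:,:,::-1]);crop(w,"w15c",260,80,380,200,6)
o=get_obs();R=Rn.from_quat(o["tcp_rot"]).as_matrix();print(o["position"],R)
E
```

```text
time_s: 19.82
position: [446.3, 56.4, 205.6]
tcp_rot: [-0.671, 0.741, 0.001, -0.0]
wrist_force: [0.1, -0.2, -1.5]
gripper_width: 0.381
time_s: 20.08
position: [447.3, 57.1, 207.4]
tcp_rot: [-0.672, 0.74, -0.0, 0.001]
wrist_force: [-0.0, -0.3, -2.3]
gripper_width: 0.38
[447.27   56.941 207.404] [[-0.097 -0.995  0.001]
 [-0.995  0.097  0.   ]
 [-0.001 -0.001 -1.   ]]
```

View pics/wrist15.png

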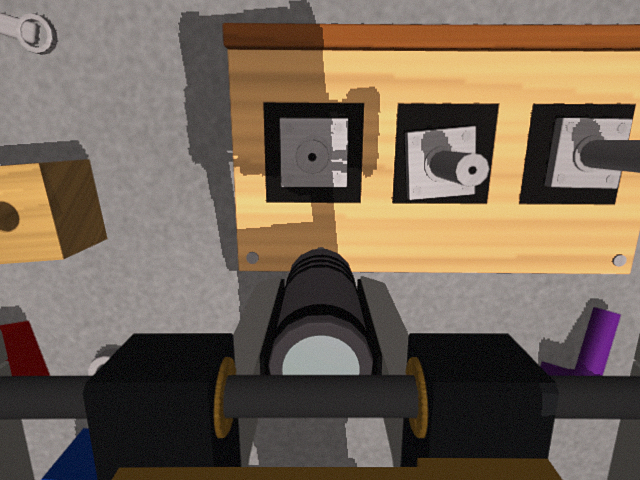

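View pics/w15c.png

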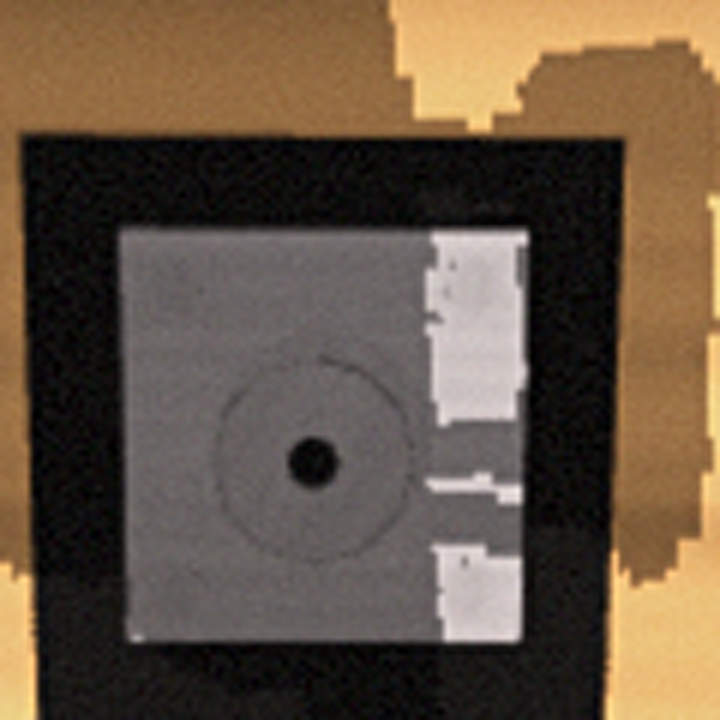

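```bash
python3 - <<'E'
from h import *
np.set_printoptions(precision=3,suppress=True)
w=snapshot("wrist")
o=get_obs();R=Rn.from_quat(o["tcp_rot"]).as_matrix();p=o["position"]
m=onz(w,(311.75,156.75),103);print("mark",m,p)
print("foot centre",np.mean([onz(w,((a+.5)/6-.5+260,(b+.5)/6-.5+80),30) for a,b in [(119,229),(529,230),(524,642),(127,642)]],0))
print("pad centre",np.mean([onz(w,((a+.5)/6-.5+260,(b+.5)/6-.5+80),18) for a,b in [(21,134),(624,138),(605,733),(40,733)]],0))
print("neigh",onz(w,(473,170),103))
tgt=m-np.array([485.47-485.6,313.57-314.4,0]);print(tgt,"shift",R.T@(np.array([tgt[0],tgt[1],p[2]])-p))
E
```

```text
mark [509.839  56.11  103.   ] [447.234  56.834 207.4  ]
foot centre [509.927  55.903  30.   ]
pad centre [508.988  56.539  18.   ]
neigh [489.374 -57.723 103.   ]
[509.969  56.94  103.   ] shift [ -6.185 -62.429   0.092]
```

The post is within 1 mm of the pad centre. Move the gauge over the mark, tip still about 20 mm above, and check with the scene camera.

```bash
python3 -m crank '[[[0,0,0],[-2,-20,0],1],[[0,0,0],[-2,-21,0],1],[[0,0,0],[-2,-21,0],1],[[0,0,0],[0,0,8],1],[[0,0,0],[0,0,0],1],[[0,0,0],[0,0,0],1],[[0,0,0],[0,0,0],1],[[0,0,0],[0,0,0],1]]'; python3 - <<'E'
from h import *
np.set_printoptions(precision=3,suppress=True)
o=get_obs();R=Rn.from_quat(o["tcp_rot"]).as_matrix();p=o["position"];print(p,R)
s=snapshot("scene");crop(s,"s16",290,190,370,270,8)
t=snapshot("top");crop(t,"t16",280,165,470,290,4)
print(proj(s,[p+R@np.array([0,0,81.9])]),proj(s,[[510,56.5,103]]))
E
```

```text
time_s: 21.18
position: [509.2, 56.0, 199.7]
tcp_rot: [-0.671, 0.741, -0.0, 0.001]
wrist_force: [0.4, 0.1, -2.3]
gripper_width: 0.381
[509.231  55.997 199.686] [[-0.098 -0.995  0.002]
 [-0.995  0.098  0.   ]
 [-0.001 -0.002 -1.   ]]
[[325.966 244.665]] [[326.188 248.366]]
```

View pics/s16.png

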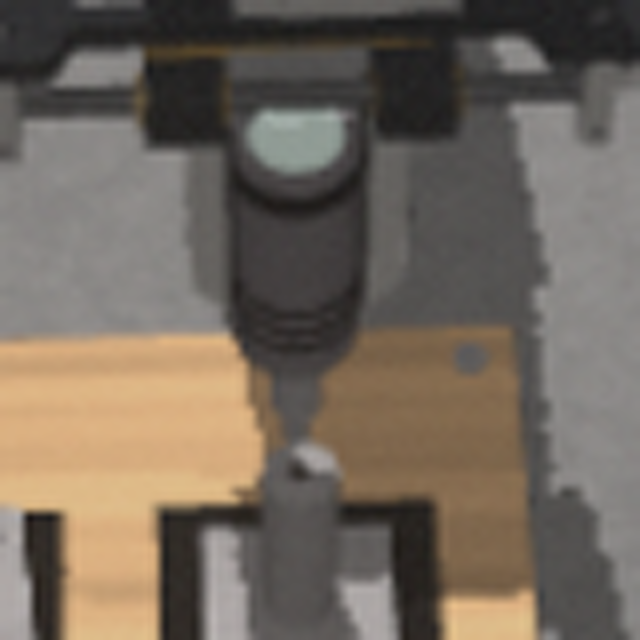

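```bash
python3 -m crank '[[[0,0,0],[-0.8,-0.7,4],1],[[0,0,0],[0,0,4],1],[[0,0,0],[0,0,2],1],[[0,0,0],[0,0,0],1],[[0,0,0],[0,0,0],1]]'; python3 - <<'E'
from h import *
np.set_printoptions(precision=3,suppress=True)
o=get_obs();R=Rn.from_quat(o["tcp_rot"]).as_matrix();p=o["position"];print(p,R)
ims=[snapshot("scene") for i in range(4)]
s=dict(ims[0]);s["color"]=np.mean([i["color"] for i in ims],0)
im=s["color"][228:262,308:344,::-1]
im=np.clip(im*1.8,0,255).astype(np.uint8)
cv2.imwrite("pics/s17.png",cv2.resize(im,None,fx=16,fy=16,interpolation=cv2.INTER_CUBIC))
print(get_obs()["position"],proj(s,[p+R@np.array([0,0,81.9])]),proj(s,[[510,56.5,103]]))
E
```

```text
time_s: 21.9
position: [510.2, 56.7, 189.3]
tcp_rot: [-0.671, 0.741, -0.0, 0.001]
wrist_force: [0.4, 0.5, -2.8]
gripper_width: 0.381
[510.188  56.716 189.329] [[-0.098 -0.995  0.001]
 [-0.995  0.098  0.   ]
 [-0.    -0.001 -1.   ]]
[510.234  56.69  189.449] [[326.31  247.407]] [[326.188 248.366]]
```

View pics/s17.png

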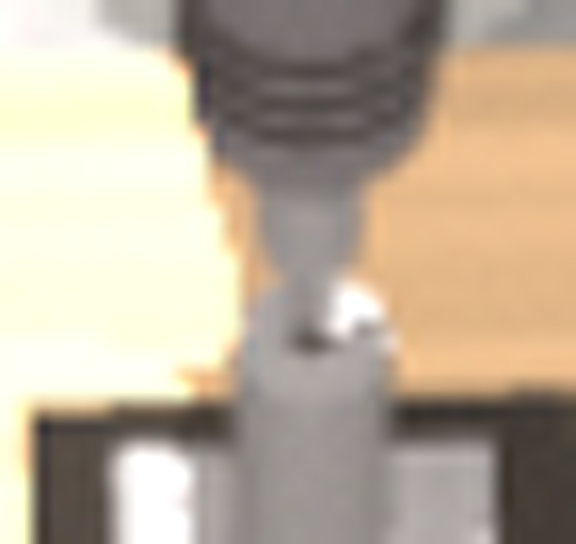

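```bash
python3 - <<'E'
from h import *
np.set_printoptions(precision=1,suppress=True,linewidth=220)
ims=[snapshot("scene") for i in range(4)]
C=np.mean([i["color"] for i in ims],0); s=ims[0]
for r in (240,241,242,243,245,246,247,248,249,250,251,254,256): print(r,C[r,316:342].mean(1).round(0).astype(int))
print("blue-ish sat")
for r in (240,241,242,243,245): print(r,(C[r,316:342,0]-C[r,316:342,2]).round(0).astype(int))
o=get_obs();p=o["position"];print(p)
for z in (125,115,109,103,98,80): print(z,proj(s,[[510,56.7,z]]))
E
```

```text
240 [175 175 174 174 162 118 102  96  79  78  76  78  77  75  85 102 102 102 103 102 103 102 102 103 102 103]
241 [175 176 176 176 176 160 104  98  81  83  86  87  86  81  86 104 104 105 104 105 104 104 105 105 105 106]
242 [178 178 178 178 178 161 104  99  82  82  85  86  85  82  87 105 105 105 106 106 106 105 105 106 106 106]
243 [178 177 177 177 177 166 121 101  88  82  85  87  85  83  90 104 104 105 104 105 104 104 105 104 104 103]
245 [171 172 172 172 172 171 155  99  98  92  84  86  94 112 112 103 102 101 101 102 102 101 101 102 101 101]
246 [172 172 173 173 173 173 157 100  96  90  83  84 102 140 144 120 101 102 102 102 102 102 102 102 101 102]
247 [172 171 171 171 171 172 155  99  95  90  82  83 106 143 148 139  99 100 100 100 100 101 100 100 100 100]
248 [170 170 170 170 170 168 151 105  94  89  73  68 106 136  94  97 103 101 100 100 100 100 101 101 101 100]
249 [172 173 173 174 174 163 123  93  93  86  65  51  70  94  93 102 116 104 105 105 104 105 105 106 106 106]
250 [181 180 177 167 168 152  95  92  93  93  92  86  94  94  94  91  92 108 108 108 108 108 107 107 108 107]

[... 174 characters left out ...]
 37 38 37 34 34 34]
256 [140 141 133 103  86  80  74  76  79  84  85  84  83  84  81  78  86  96  95  93  95  96  84  36  34  35]
blue-ish sat
240 [90 90 91 91 85 60 50 42 13  5  5  4  4  4 21 50 51 51 51 52 50 51 52 52 51 52]
241 [90 90 90 90 90 82 52 43 13  6  6  5  5  5 22 52 52 52 52 52 53 52 52 53 53 52]
242 [90 90 90 90 89 83 53 44 15  6  6  4  4  6 24 53 54 53 52 52 52 52 53 53 53 53]
243 [89 90 90 90 90 86 62 46 24  5  5  6  5  8 30 52 52 52 52 52 52 52 52 52 52 52]
245 [89 88 88 89 89 90 82 48 41 24  5  6  7 20 41 49 51 51 51 51 51 50 50 50 50 51]
[510.2  56.7 189.3]
125 [[326.3 243.1]]
115 [[326.3 245.5]]
109 [[326.3 246.9]]
103 [[326.3 248.4]]
98 [[326.3 249.5]]
80 [[326.3 253.7]]
```

The scene profiles give the nose axis at column 326.85, the mark centroid at 326.8 and the shaft at 327.0, so it is aligned in y to well under 1 mm. Now lower gently, watching the force.

```bash
cat > f.py <<'E'
from h import *
F=[];Z=[]
o=get_obs();print(o["time_s"],o["position"].round(2),o["wrist_force"].round(2))
E
python3 -m crank '[[[0,0,0],[0,0,1.5],1],[[0,0,0],[0,0,1.5],1],[[0,0,0],[0,0,0],1]]'; python3 f.py; python3 -m crank '[[[0,0,0],[0,0,1],1],[[0,0,0],[0,0,0],1]]'; python3 f.py;python3 -m crank '[[[0,0,0],[0,0,1],1],[[0,0,0],[0,0,0],1]]'; python3 f.py
```

```text
time_s: 22.68
position: [510.0, 56.7, 186.0]
tcp_rot: [-0.671, 0.741, -0.0, 0.0]
wrist_force: [-0.4, -0.9, -1.0]
gripper_width: 0.376
22.675 [509.98  56.72 185.98] [-0.44 -0.88 -1.02]
time_s: 22.92
position: [510.1, 56.7, 185.1]
tcp_rot: [-0.671, 0.741, -0.0, 0.0]
wrist_force: [0.3, -0.3, -1.3]
gripper_width: 0.38
22.925 [510.09  56.72 185.14] [ 0.28 -0.26 -1.3 ]
time_s: 23.18
position: [510.2, 56.7, 184.5]
tcp_rot: [-0.671, 0.741, -0.0, 0.001]
wrist_force: [-0.0, 0.7, -0.4]
gripper_width: 0.38
23.175 [510.23  56.71 184.5 ] [-0.01  0.74 -0.36]
```

```bash
python3 -m crank '[[[0,0,0],[0,0,0],1]]' >/dev/null; python3 f.py; python3 -m crank '[[[0,0,0],[0,0,0],1]]'>/dev/null; python3 f.py; python3 -m crank '[[[0,0,0],[0,0,1],1],[[0,0,0],[0,0,0],1]]'>/dev/null; python3 f.py; python3 -m crank '[[[0,0,0],[0,0,0],1]]'>/dev/null; python3 f.py;  python3 -m crank '[[[0,0,0],[0,0,1],1],[[0,0,0],[0,0,0],1]]'>/dev/null; python3 f.py; python3 -m crank '[[[0,0,0],[0,0,0],1]]'>/dev/null; python3 f.py; python3 -m crank '[[[0,0,0],[0,0,0],1]]'>/dev/null; python3 f.py
```

```text
23.3 [510.25  56.73 184.55] [ 0.44  0.04 -1.33]
23.425 [510.24  56.7  184.45] [-0.1  -0.29 -0.86]
23.675 [510.21  56.7  183.29] [ 0.42 -0.02  0.02]
23.8 [510.21  56.72 183.39] [-0.05 -0.35 -0.18]
24.05 [510.22  56.72 182.31] [0.33 1.55 0.63]
24.175 [510.24  56.7  182.39] [-0.03  0.62  1.15]
24.3 [510.22  56.72 182.35] [-0.24 -0.39  0.49]
```

```bash
python3 -m crank '[[[0,0,0],[0,0,1.3],1],[[0,0,0],[0,0,0],1]]'>/dev/null; python3 f.py; for i in 1 2 3 4; do python3 -m crank '[[[0,0,0],[0,0,0],1]]'>/dev/null; python3 f.py; done; python3 - <<'E'
from h import *
np.set_printoptions(precision=1,suppress=True,linewidth=220)
ims=[snapshot("scene") for i in range(4)]
C=np.mean([i["color"] for i in ims],0); s=ims[0]
im=np.clip(C[228:262,308:344,::-1]*1.8,0,255).astype(np.uint8)
cv2.imwrite("pics/s18.png",cv2.resize(im,None,fx=16,fy=16,interpolation=cv2.INTER_CUBIC))
for r in range(242,252): print(r,C[r,316:342].mean(1).round(0).astype(int))
w=snapshot("wrist");cv2.imwrite("pics/wrist18.png",w["color"][:,:,::-1])
print(Rn.from_quat(get_obs()["tcp_rot"]).as_matrix()[:,2])
E
```

```text
24.55 [510.22  56.71 180.99] [-0.33  0.66  0.67]
24.675 [510.2   56.72 181.06] [-0.81 -0.52  0.59]
24.8 [510.2   56.7  181.07] [0.54 0.15 0.85]
24.925 [510.21  56.74 181.03] [0.23 0.52 1.33]
25.05 [510.2   56.71 181.  ] [0.14 0.1  0.59]
242 [178 177 177 178 178 161 105  97  75  76  75  79  77  73  83 105 105 105 106 106 105 106 105 105 105 106]
243 [177 177 178 178 178 161 104  98  80  82  86  86  85  81  86 105 104 103 104 104 104 104 103 103 103 104]
244 [174 175 175 174 174 159 102  97  80  82  86  86  85  80  85 103 102 102 102 101 102 102 101 102 103 102]
245 [172 172 172 172 171 159 116  96  85  82  84  85  84  85  94 103 102 101 102 101 102 101 101 101 101 102]
246 [172 173 173 173 173 172 156  98  88  83  84  85  88 105 128 121 102 102 102 102 101 102 102 102 101 102]
247 [171 171 170 172 172 171 155  98  93  88  84  85  95 124 148 138  99 101 100 100 100 100 100 100 100 100]
248 [170 170 170 170 170 169 151 105  93  90  83  83  79  88  94  97 104 100 100 101  99 101 101 101 101 101]
249 [173 173 169 159 159 152 122  94  94  91  88  82  76  94  93 101 116 105 104 105 105 106 106 106 105 106]
250 [181 180 165 108 107 104  94  91  94  93  90  86  94  94  93  91  92 108 108 109 108 108 108 108 107 107]
251 [181 180 165 108 108 104  92  86  92  94  94  94  95  93  92  86  85 103 102 103 102 102 103 102  99  99]
[ 0.  0. -1.]
```

View pics/s18.png

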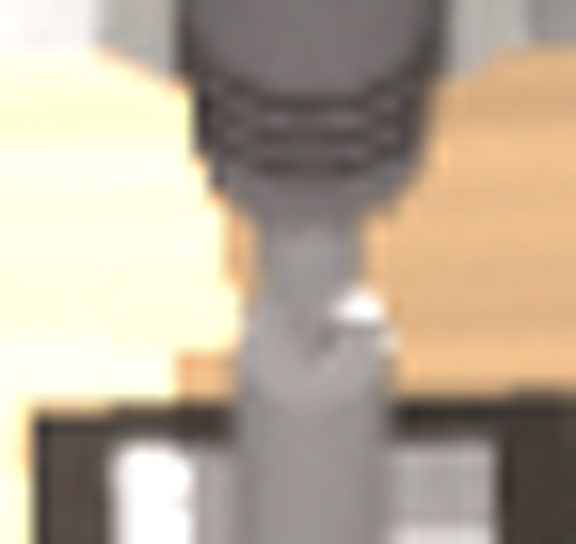

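View pics/wrist18.png

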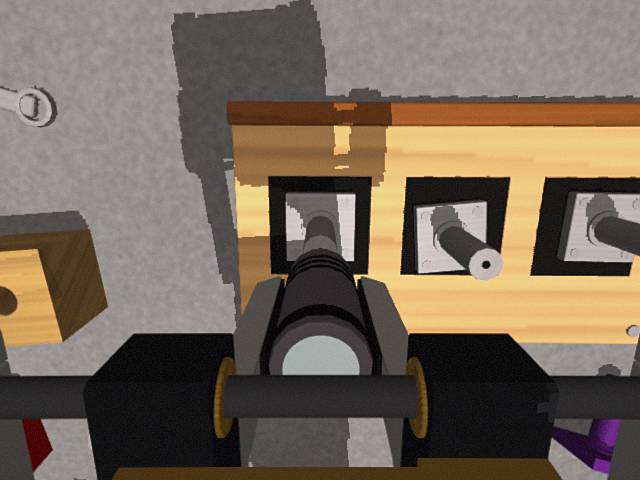

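The tip now covers the mark, with only a faint sliver at crop (320,340). Mean force is about 3.0 N net and the kinematics agree on about 4 mm in. One last 0.4 mm, then a final check of the surroundings.

```bash
python3 -m crank '[[[0,0,0],[0,0,0.4],1],[[0,0,0],[0,0,0],1]]'>/dev/null; python3 f.py; for i in 1 2 3 4 5; do python3 -m crank '[[[0,0,0],[0,0,0],1]]'>/dev/null; python3 f.py; done; python3 - <<'E'
from h import *
s=snapshot("scene");cv2.imwrite("pics/scene19.png",s["color"][:,:,::-1])
E
```

```text
25.55 [510.19  56.71 180.59] [-0.4   0.06  1.17]
25.675 [510.19  56.7  180.61] [-0.6   0.09  1.7 ]
25.8 [510.2   56.72 180.59] [ 0.15 -0.41  0.48]
25.925 [510.2   56.73 180.59] [0.12 0.6  0.85]
26.05 [510.17  56.73 180.57] [-0.52  0.66  0.78]
26.175 [510.17  56.71 180.6 ] [0.22 1.03 1.54]
```

View pics/scene19.png

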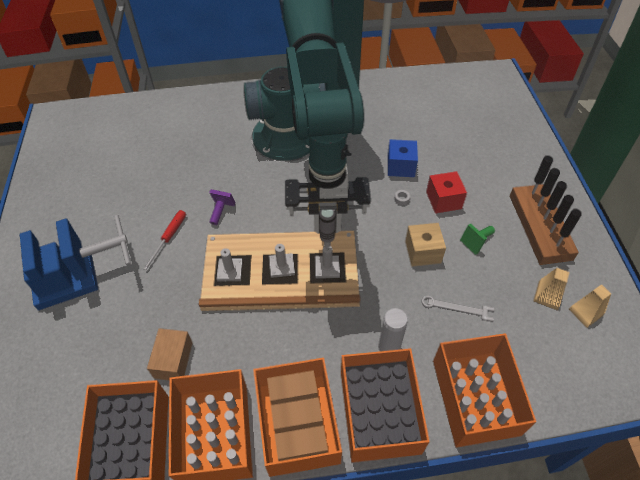

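The mean force is +1.1 N, or 3.3 N net of the gauge's weight, which is the half-way value. The scene is unchanged apart from the post (328,262) and the gauge standing on it. Handing in.

```bash
python3 -c "
from station import workorder
print(workorder.sign_off())"
```

```text
the job is handed in; nothing more can be done
None
```

I stood the fallen post upright on the empty left-hand (+y) pad and let go. I then lifted the gauge out of its holder and finished holding it upright with its tip pressed on the post's centre mark. The job was handed in at about 26 s; sign-off gives no verdict.

**Post:** The last wrist view, taken after release, showed it standing about 1 mm from the pad's centre and square to it within about 0.01 rad.

**Gauge on the mark:** The tool is vertical. The tip covers the mark in the scene view, and it may sit up to about 1 mm towards −y, because a faint sliver of the mark still shows on one side. The pushing force averaged about 3.3 N after allowing for the gauge's weight. The tip is therefore about 4.3 mm in, of 9 mm. This comes from force and position readings, since I cannot see the plunger directly.

**Surroundings:** The last scene picture shows nothing else moved.

**Disagreements:** The camera estimates of the pad's and mark's x position differed by up to about 4 mm. I aimed the gauge using wrist views of the gauge and the mark taken from nearly the same relative pose, so that the camera error mostly cancels. The scene camera confirmed the sideways alignment.

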